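# Load the tin labeller and set its stop slide

### The job

Get the stall's tin labeller going: swing the clear dust cover of the blue in-feed tray fully open onto its stop, stand every spice tin side by side upright on the tray's floor, and tap the labeller's stiff black stop slide along until its white pointer lines up with the red marker to within 3 mm, without ever overshooting the marker. Only when all that is done, push the yellow safety tab fully aside and then press the green start button it was covering all the way down. Leave the cover open and the tab aside, and do not knock over the two small jars among the tins.

Things in the scene. Friction and masses are not known exactly. Their poses are not given: they have to be found in the camera images.
- tray: Fixed blue in-feed tray, an open box 170 (x) by 280 (y) by 45 mm high, walls and floor 5 mm thick. Origin: centre of its underside, on the counter; x points from its front to its hinge side, y along its length, z up.
- cover (a joint): Angle (rad) of the clear flat dust cover (170 by 280 by 6 mm) hinged on the tray's rear (+x) rim, 45 mm up: 0 shut on the rim, 2.1 leaning back on its stop. A stiff hinge (about 0.18 N m): the cover stays at any angle where it is left.
- cover_handle (a point): Middle of the black bar handle on the cover: bar 100 mm long and about 10 mm thick, parallel to the tray's y, standing 35 mm off the cover's outer face, 30 mm in from its front edge (140 mm from the hinge).
- cover_hinge (a point): Middle of the cover's hinge line, which runs along the tray's y. The handle is 140 mm in front of it and 41 mm above it when shut.
- console: Fixed grey labeller console 180 (x) by 280 (y) by 50 mm high, with a white label unit 60 by 160 mm, 30 mm high, carrying two label rolls 20 mm high, on its rear (+x) part (x 30 to 90 mm). Origin: centre of its underside on the counter; y is the direction in which the stop slide and the yellow guard are pushed. The slide track and the button lie on the line x = -40 mm.
- stop (a joint): Travel (m) of the stop slide, a black block 30 (x) by 26 (y) by 35 mm high on a track on the console, from 58 to 93 mm over the counter. 0 at the -y end, 0.11 at the +y end of its track; grows when pushed along the console's +y. Stiff: dry friction of about 6 N, stays where it is left.
- stop_face (a point): Centre of the block's -y face, the face to tap (75 mm over the counter).
- pointer (a point): Tip of the white pointer at the foot of the stop slide's front (-x) side, on the same y as the block's centre; a white line across the block's top is in line with it.
- marker: Red marker clipped on the scale beside the track; a thin red blade whose centre line is its origin. Same axes as the console. It stands ahead (+y) of the pointer by 2.5 to 8.5 cm at the start; the slide is at the mark when the pointer has the same y as the marker in these axes. The marker is no obstacle.
- guard (a joint): Travel (m) of the yellow safety tab, a plate 48 by 44 by 4 mm that covers the start button, 72 to 76 mm over the counter: 0 covering, 0.045 fully aside, towards the console's +y. Friction about 2 N, stays where it is left.
- guard_fin (a point): Centre of the upright fin on the safety tab's plate: 34 (x) by 8 (y) by 26 mm high, from 76 to 102 mm over the counter.
- start (a joint): Travel (m) of the green start button, 28 mm across, between two low rails 46 mm apart: 0 up, 0.006 fully down; a spring, 5 N when fully down.
- start_top (a point): Centre of the start button's top, 68 mm over the counter. It is under the safety tab's plate at first.
- tin1_center (a point): Centre (half-way up) of a closed flat round spice tin, bare metal with a red top, 56 mm across, 34 mm high, about 0.11 kg. Stands on the counter; may be absent (None).
- tin2_center (a point): Centre (half-way up) of a closed flat round spice tin, bare metal with a yellow top, 56 mm across, 34 mm high, about 0.11 kg. Stands on the counter; may be absent (None).
- tin3_center (a point): Centre (half-way up) of a closed flat round spice tin, bare metal with an orange top, 56 mm across, 34 mm high, about 0.11 kg. Stands on the counter; may be absent (None).
- tin4_center (a point): Centre (half-way up) of a closed flat round spice tin, bare metal with a green top, 56 mm across, 34 mm high, about 0.11 kg. Stands on the counter; may be absent (None).
- jam: Bystander: small amber jar with a black cap, 48 mm across, 55 mm high; origin at its foot. Leave it standing.
- honey: Bystander: small amber jar with a brass cap, 46 mm across, 58 mm high; origin at its foot. Leave it standing.
There are look-alikes about, which are no part of the job. What is shaped like the part that bears tin1_center but pink or purple is not meant.

How it is judged:
By the outcome, as a careful person would: the job done as asked, in the order asked, and still so for the second after the job is handed in, with the robot touching nothing.
Of tin1, tin2, tin3, tin4 only 2 to 4 are there at a start; the rules pass over those that are not, and their reading is None.
At some moment in a run one of tin1, tin2, tin3, tin4 may be knocked a few centimetres aside while the robot is not near it.
Once in a run the grip may slacken for a moment while it holds something.
It also fails if it takes over 210 s, if anything falls off the work surface, if the arm or the gripper's body presses on something with over 40 N, if the wrist force passes 120 N, or if a joint passes its speed limit or range.

### The arm

A 6-joint arm with a two-finger parallel gripper is mounted at the origin on the work surface. World frame = base frame: x ahead of the robot, y to its left, z up, the work surface at z = 0. Lengths are in m, angles in rad, forces in N, time in s.
With the tool pointing down it reaches from about 0.225 to 0.875 m from the base axis. Payload 3.4 kg.
Tool frame: the origin (TCP) lies between the finger pads; the fingertips stand 11 mm ahead of it and the grasp point (between the pads) lies 8 mm behind it; z points along the fingers, y is the line along which they close (so a half turn about z gives the same grasp; the last joint's range is limited). The gripper opens to 85 mm and grips with 20 to 120 N. Pads are 22 mm wide; open, the fingers measure 114 mm over their backs; the gripper's body (76 mm by 85 mm) begins 54 mm behind the grasp point. The pads swing forward as they close: fully open they stand 13 mm farther back than shut.
Start: joints at [-0.121, 0.276, 1.505, -0, 1.361, -0.121], TCP at [0.575, -0, 0.242] pointing down, gripper open.
Joint ranges: [-2.89, 2.89], [-0.75, 2.08], [0.22, 2.7], [-1.18, 4.32], [0.11, 2.71], [-2.7, 2.7]. Speed limits (rad/s): [2.57, 2.57, 3.14, 3.14, 3.14, 3.14].

### API

Orientations are given as a unit quaternion [w, x, y, z].
In Python, from rig import sensors, eyes, manip gives the robot as it stands.
- The arm moves only by the tool drive_tool, never from a script. Its argument "deltas" is a list of rows, each an object with "linear": the shift along the world's x, y, z in mm, a list of three; "twist": the turn about the world's z in degrees; "claw": the opening, from 0 (shut) to 1 (fully open). In form: [{"linear": [tx, ty, tz], "twist": twist, "claw": claw}, ...]. A call has 1 to 12 rows; each row is the pose to reach, as a shift and turn from the pose commanded when the call began; what a row does not reach only later rows make up. A row lasts 1/12 s, in which the tool goes at most 41.7 mm and 7.16 degrees, less where a joint would pass 70% of its speed; a pose out of reach is approached as far as the arm can. A call with a gripper value outside its range is refused whole. The fingers move at their own pace and stop on an object; "squeeze" is the grip in N (left out, the last holds). Time passes only in rows, so rows that repeat a pose let the fingers close. It gives the time, the measured TCP pose, the force, the opening and the grip force at its end, in the units of the state.
- sensors.get_state(): the state, without advancing time (a new reading comes with each control period).
- eyes.get_image(name): name is "scene" or "side" or "wrist"; returns the picture (400x640x3 uint8, red, green, blue); there is no depth.
- eyes.camera_model(name): a dict with "intrinsics" (3x3 intrinsics, pixels), "R" (3x3) and "t" (3): a world point X has camera coordinates R X + t. Camera axes: x right, y down, z forward; pixel columns grow to the right and rows downward; lengths in m; the calibration is good to about 2 mm. A picture is of the moment at which its call begins: read the wrist's pose just before it. camera_model takes no time and is no camera call; for the wrist camera it gives the pose at the moment of the call.
- manip.sign_off(): hands the job in; it is judged then, once.
The state is a dict: "clock": time; "qpos": joint angles; "qd": joint speeds; "effort": joint torques, N m; "position": TCP position; "ee_rot": TCP orientation; "contact_force": force on the tool from outside, world axes, zero at the start; "moment": the same for the moment, N m; "width": finger opening in m; "gripper_force": force on a finger pad.
Only numpy, scipy, OpenCV 4.12 (cv2) and the standard library are available. Lean on these libraries where they do the work, as an engineer would, in place of code of your own. Each camera call takes 0.05 s, during which the arm holds its last target. There are 200 camera calls.

## Working session

There is one attempt and no reset: what is moved stays moved. The work goes in short steps, Python scripts to look and compute and a tool call to move; the robot and the scene stay as the last step left them, time stands still between calls to the robot, and variables do not carry over. Pictures are saved under pics/ and viewed, at most 16 in all, crops included, and the job is handed in when it is done.

Besides the shell and the picture viewer there is one more tool, called after ">>>" as name(argument=value, ...) on one line, values as JSON. drive_tool: Moves the arm, as the interface text tells. Its arguments: {"type":"object","properties":{"deltas":{"type":"array","items":{"type":"object","properties":{"linear":{"type":"array","items":{"type":"number"}},"twist":{"type":"number"},"claw":{"type":"number"}}}},"squeeze":{"type":"number"}},"required":["deltas"]}

```bash
mkdir -p pics; ls; cat > h.py <<'E'
import numpy as np, cv2
from rig import sensors, eyes, manip
def snap(n,f=None):
    m=eyes.camera_model(n); im=np.array(eyes.get_image(n))
    if f: cv2.imwrite('pics/'+f,im[:,:,::-1])
    return im,m
def cast(m,uv,z):
    K=np.array(m['intrinsics']);R=np.array(m['R']);t=np.array(m['t'])
    d=R.T@np.linalg.inv(K)@np.array([uv[0],uv[1],1.]);c=-R.T@t
    return c+d*(z-c[2])/d[2]
def proj(m,X):
    p=np.array(m['intrinsics'])@(np.array(m['R'])@np.array(X)+np.array(m['t']));return p[:2]/p[2]
def tri(ms,uvs):
    A=[];b=[]
    for m,uv in zip(ms,uvs):
        R=np.array(m['R']);c=-R.T@np.array(m['t'])
        d=R.T@np.linalg.inv(np.array(m['intrinsics']))@np.array([uv[0],uv[1],1.]);d/=np.linalg.norm(d)
        P=np.eye(3)-np.outer(d,d);A.append(P);b.append(P@c)
    return np.linalg.lstsq(np.vstack(A),np.hstack(b),rcond=None)[0]
E
python3 - <<'E'
from h import *
for n in('scene','side','wrist'):
    im,m=snap(n,n+'0.png');print(n,-np.array(m['R']).T@m['t'],np.array(m['R']).round(2).tolist(),m['intrinsics'])
E
```

```text
pics
scene [1.07733148 0.41646803 1.07408777] [[-0.61, 0.79, 0.02], [0.63, 0.5, -0.59], [-0.47, -0.35, -0.81]] [[486.59121434   0.         319.2778247 ]
 [  0.         486.59121434 199.45301015]
 [  0.           0.           1.        ]]
side [ 0.22191275 -0.62001203  0.66856027] [[0.9, -0.45, -0.02], [-0.31, -0.59, -0.75], [0.32, 0.67, -0.66]] [[391.02961342   0.         314.87934364]
 [  0.         391.02961342 191.09514821]
 [  0.           0.           1.        ]]
wrist [0.57558248 0.0841282  0.37148904] [[1.0, 0.0, -0.0], [0.0, -0.95, 0.33], [-0.0, -0.33, -0.95]] [[302.75035709   0.         322.1890184 ]
 [  0.         302.75035709 201.90344562]
 [  0.           0.           1.        ]]
```

View pics/scene0.png

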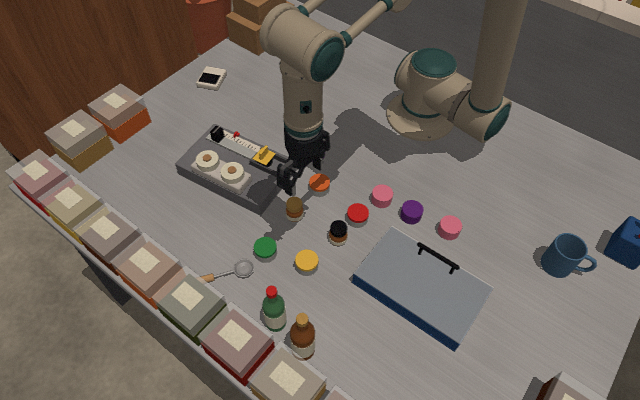

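View pics/side0.png

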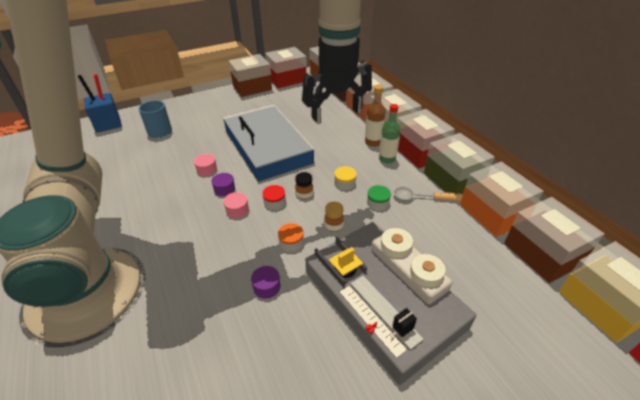

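Scene view shows four tins: red (358,214), yellow (307,262), orange (319,183) and green (265,248). The look-alikes are pink (382,196) and (451,227), and purple (411,211). The jars are at (295,207) and (339,230). The tray with its cover shut is at about (425,287), with the handle at (438,257). The console is at (232,167). The side view agrees: stop at (404,320), marker at (371,328), guard at (346,262).

```bash
cat >> h.py <<'E'
H={'red':[(0,6),(172,180)],'orange':[(7,15)],'yellow':[(20,32)],'green':[(45,80)],'pink':[(160,176)],'purple':[(130,155)]}
def blobs(im,name,smin=150,vmin=60,amin=60):
    h=cv2.cvtColor(im,cv2.COLOR_RGB2HSV);k=np.zeros(im.shape[:2],np.uint8)
    for a,b in H[name]: k|=cv2.inRange(h,(a,smin,vmin),(b,255,255))
    n,l,s,c=cv2.connectedComponentsWithStats(k)
    return [(c[i].round(1),int(s[i,4]),s[i,2:4]) for i in range(1,n) if s[i,4]>=amin]
E
python3 - <<'E'
from h import *
for n in('scene','side'):
    im=cv2.imread('pics/%s0.png'%n)[:,:,::-1].copy();m=eyes.camera_model(n)
    for k in H:
        for c,a,s in blobs(im,k,130,50,100 if n=='scene' else 60):
            p=cast(m,c,.034)
            if .1<p[0]<.9 and abs(p[1])<.6: print(n,k,c,a,s,p.round(3))
m=eyes.camera_model('scene')
for nm,z,ps in(('tray',.051,[(400,230),(491,290),(459,343),(354,285)]),('handle',.086,[(419,244),(457,270)]),('console',.05,[(215,128),(177,161),(271,207)])):
    for p in ps: print(nm,p,cast(m,p,z).round(3))
m2=eyes.camera_model('side')
for nm,z,ps in(('tray',.051,[(270,106),(224,119),(260,175),(312,155)]),('console',.05,[(306,265),(400,372),(474,308)])):
    for p in ps: print('side',nm,p,cast(m2,p,z).round(3))
for n,(x,y,w,h) in dict(scene=(170,110,180,150),side=(290,210,200,175)).items():
    im=cv2.imread('pics/%s0.png'%n);cv2.imwrite('pics/%sc.png'%n,cv2.resize(im[y:y+h,x:x+w],None,fx=4 if n=='scene' else 3.4,fy=4 if n=='scene' else 3.4,interpolation=cv2.INTER_CUBIC)[:600,:800])
E
```

```text
scene red [357.5 212.6] 345 [22 20] [0.443 0.071 0.034]
scene red [271.2 291.5] 115 [11 13] [0.749 0.042 0.034]
scene orange [319.  182.3] 306 [21 19] [ 0.427 -0.068  0.034]
scene orange [301.9 334.9] 469 [24 26] [0.786 0.163 0.034]
scene yellow [263.6 155.5] 244 [23 19] [ 0.448 -0.249  0.034]
scene yellow [306.2 260. ] 398 [23 21] [0.634 0.054 0.034]
scene green [264.5 247. ] 370 [22 21] [ 0.67  -0.049  0.034]
scene purple [411.4 211.5] 402 [22 24] [0.353 0.179 0.034]
side red [412.2 151.9] 506 [30 34] [0.839 0.046 0.034]
side red [273.4 193.1] 321 [23 18] [0.438 0.064 0.034]
side red [370.8 327.5] 79 [11 12] [ 0.458 -0.343  0.034]
side red [635.7 352.4] 117 [11 20] [ 0.822 -0.578  0.034]
side orange [348.5  98.6] 127 [12 19] [0.836 0.387 0.034]
side orange [372.7 110.3] 426 [28 27] [0.865 0.285 0.034]
side orange [372.4 142.5] 65 [14  7] [0.768 0.134 0.034]
side orange [303.7 188.7] 101 [16  8] [0.51  0.045 0.034]
side orange [515.2 237.3] 2631 [133  96] [ 0.844 -0.306  0.034]
side orange [333.8 220.5] 105 [18 10] [ 0.524 -0.085  0.034]
side orange [290.2 233.3] 434 [25 22] [ 0.421
[... 381 characters left out ...]
ple [265.6 281.6] 653 [27 30] [ 0.328 -0.169  0.034]
tray (400, 230) [0.431 0.19  0.051]
tray (491, 290) [0.439 0.442 0.051]
tray (459, 343) [0.596 0.444 0.051]
tray (354, 285) [0.624 0.187 0.051]
handle (419, 244) [0.458 0.254 0.086]
handle (457, 270) [0.463 0.358 0.086]
console (215, 128) [ 0.467 -0.418  0.05 ]
console (177, 161) [ 0.621 -0.411  0.05 ]
console (271, 207) [ 0.577 -0.108  0.05 ]
side tray (270, 106) [0.577 0.435 0.051]
side tray (224, 119) [0.425 0.427 0.051]
side tray (260, 175) [0.428 0.124 0.051]
side tray (312, 155) [0.58  0.14  0.051]
side console (306, 265) [ 0.41 -0.18  0.05]
side console (400, 372) [ 0.452 -0.434  0.05 ]
side console (474, 308) [ 0.634 -0.401  0.05 ]
```

View pics/sidec.png

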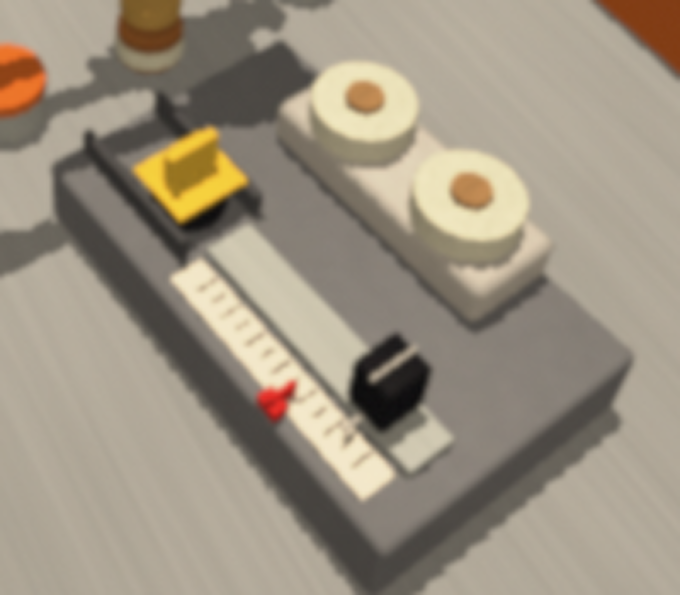

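View pics/scenec.png

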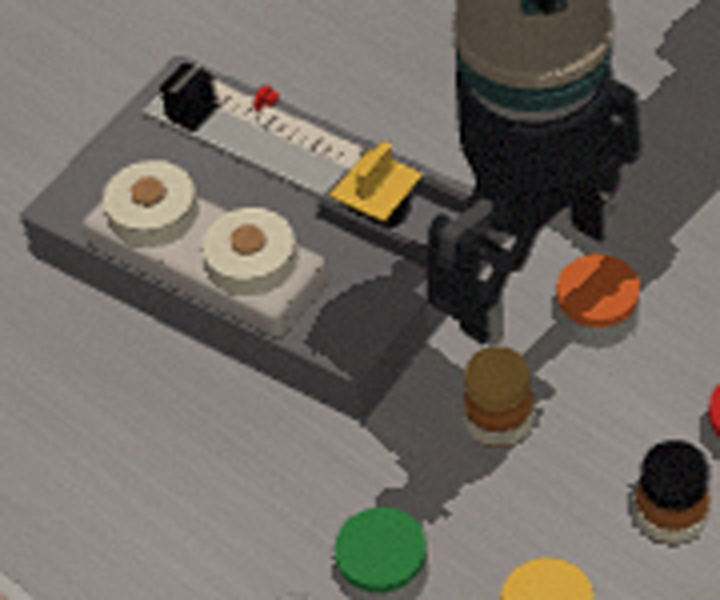

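Side crop: marker blade at about (275,398) in the crop, white line on the block top at (393,365). The guard has its fin at (190,165), and the track runs diagonally. Scene crop: the same parts, plus the brass jar (498,400), black-cap jar (672,490), orange tin (598,295), green tin (380,550) and yellow tin (547,590). Next I go over the tray handle.

>>> drive_tool(deltas=[{"linear": [-10, 38, 10], "twist": 7, "claw": 1}, {"linear": [-25, 76, 10], "twist": 14, "claw": 1}, {"linear": [-40, 114, 10], "twist": 21, "claw": 1}, {"linear": [-55, 152, 10], "twist": 28, "claw": 1}, {"linear": [-70, 190, 10], "twist": 35, "claw": 1}, {"linear": [-85, 228, 10], "twist": 42, "claw": 1}, {"linear": [-100, 266, 10], "twist": 49, "claw": 1}, {"linear": [-115, 306, 10], "twist": 56, "claw": 1}, {"linear": [-115, 306, 10], "twist": 63, "claw": 1}, {"linear": [-115, 306, 10], "twist": 70, "claw": 1}, {"linear": [-115, 306, 10], "twist": 77, "claw": 1}, {"linear": [-115, 306, 10], "twist": 84, "claw": 1}])

```text
clock: 1.15
position: [0.4595, 0.3065, 0.2519]
ee_rot: [-0.0, 0.049, 0.999, -0.0]
contact_force: [-0.4, 0.5, -0.6]
width: 0.0852
gripper_force: 0.0
```

```bash
python3 - <<'E'
from h import *
s=sensors.get_state();print({k:np.round(s[k],3).tolist() for k in('clock','qpos','position','ee_rot','contact_force','width')})
im,m=snap('wrist','w1.png');print(-np.array(m['R']).T@m['t'],np.array(m['R']).round(2).tolist())
for n in('scene','side'):snap(n,n+'1.png')
E
```

```text
{'clock': 1.15, 'qpos': [0.462, 0.237, 1.536, -0.0, 1.37, -1.011], 'position': [0.459, 0.306, 0.252], 'ee_rot': [-0.0, 0.049, 0.999, -0.0], 'contact_force': [-0.392, 0.469, -0.595], 'width': 0.085}
[0.3762995  0.31435457 0.3819288 ] [[0.1, 1.0, 0.0], [0.94, -0.09, 0.33], [0.33, -0.03, -0.94]]
```

View pics/w1.png

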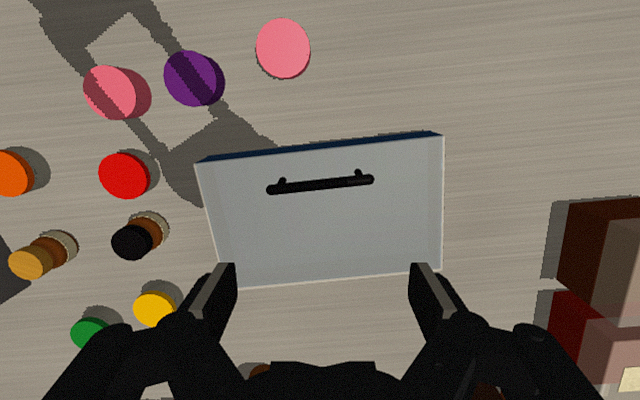

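Wrist view: shut cover quad with corners at about (198,163), (443,136), (441,268) and (222,290). The black handle bar runs (270,188)–(372,180), and the jam jar is at (130,240). The fingers open along image x, which is now world y.

```bash
python3 - <<'E'
from h import *
m=eyes.camera_model('wrist')
for p in[(198,163),(443,136),(441,268),(222,290)]: print('tray',p,cast(m,p,.051).round(4))
for p in[(268,190),(373,180)]: print('handle',p,cast(m,p,.086).round(4))
im=cv2.imread('pics/w1.png');g=cv2.cvtColor(im,cv2.COLOR_BGR2GRAY)
k=(g[165:205,255:385]<70).astype(np.uint8)
c=max(cv2.findContours(k,0,1)[0],key=cv2.contourArea)
r=cv2.minAreaRect(c);print(r)
ctr=np.array(r[0])+[255,165];print(cast(m,ctr,.086))
im=cv2.imread('pics/scene1.png');g=cv2.cvtColor(im,cv2.COLOR_BGR2GRAY)
ms=eyes.camera_model('scene');md=eyes.camera_model('side')
print(tri([m,ms],[(268,190),(419,244)]),tri([m,ms],[(373,180),(457,270)]))
for k in('red','orange','yellow','green'):
    for n,mm in(('scene',ms),('side',md)):
        for c,a,s in blobs(cv2.imread('pics/%s1.png'%n)[:,:,::-1].copy(),k,130,50,150):
            p=cast(mm,c,.034)
            if .3<p[0]<.7 and abs(p[1])<.15:print(n,k,a,p.round(3))
E
```

```text
tray (198, 163) [0.4307 0.1708 0.051 ]
tray (443, 136) [0.4301 0.44   0.051 ]
tray (441, 268) [0.5938 0.4412 0.051 ]
tray (222, 290) [0.5963 0.1617 0.051 ]
handle (268, 190) [0.46   0.2503 0.086 ]
handle (373, 180) [0.461  0.3574 0.086 ]
((64.19818115234375, 16.208303451538086), (16.364112854003906, 107.88490295410156), 83.82982635498047)
[0.45639743 0.30329347 0.086     ]
[0.45931978 0.25264654 0.08853299] [0.4617415  0.35775949 0.08328485]
scene red 346 [0.443 0.071 0.034]
side red 341 [0.438 0.065 0.034]
scene orange 303 [ 0.427 -0.068  0.034]
side orange 441 [ 0.421 -0.075  0.034]
scene yellow 398 [0.634 0.054 0.034]
side yellow 286 [0.628 0.047 0.034]
scene green 367 [ 0.669 -0.049  0.034]
side green 276 [ 0.664 -0.056  0.034]
```

>>> drive_tool(deltas=[{"linear": [0, -2, -20], "twist": -7, "claw": 0.6}, {"linear": [0, -2, -40], "twist": -14, "claw": 0.6}, {"linear": [0, -2, -60], "twist": -21, "claw": 0.6}, {"linear": [0, -2, -80], "twist": -28, "claw": 0.6}, {"linear": [0, -2, -100], "twist": -35, "claw": 0.6}, {"linear": [0, -2, -110], "twist": -42, "claw": 0.6}, {"linear": [0, -2, -120], "twist": -49, "claw": 0.6}, {"linear": [0, -2, -120], "twist": -56, "claw": 0.6}, {"linear": [0, -2, -120], "twist": -63, "claw": 0.6}, {"linear": [0, -2, -120], "twist": -70, "claw": 0.6}, {"linear": [0, -2, -120], "twist": -77, "claw": 0.6}, {"linear": [0, -2, -120], "twist": -84, "claw": 0.6}])

```text
clock: 2.3
position: [0.4601, 0.3038, 0.1322]
ee_rot: [-0.0, 0.711, 0.704, -0.0]
contact_force: [-0.0, 0.2, -0.9]
width: 0.0513
gripper_force: 0.0
```

>>> drive_tool(deltas=[{"linear": [0, 0, -25], "twist": 0, "claw": 0.6}, {"linear": [0, 0, -53], "twist": 0, "claw": 0.6}, {"linear": [0, 0, -53], "twist": 0, "claw": 0.6}, {"linear": [0, 0, -53], "twist": 0, "claw": 0.0}, {"linear": [0, 0, -53], "twist": 0, "claw": 0.0}, {"linear": [0, 0, -53], "twist": 0, "claw": 0.0}, {"linear": [0, 0, -53], "twist": 0, "claw": 0.0}, {"linear": [0, 0, -53], "twist": 0, "claw": 0.0}], squeeze=30)

```text
clock: 2.97
position: [0.4585, 0.3044, 0.0807]
ee_rot: [-0.001, 0.707, 0.707, -0.0]
contact_force: [-4.8, 1.6, 3.5]
width: 0.01
gripper_force: 29.2
```

>>> drive_tool(deltas=[{"linear": [4, 0, 12], "twist": 0, "claw": 0}, {"linear": [9, 0, 24], "twist": 0, "claw": 0}, {"linear": [15, 0, 35], "twist": 0, "claw": 0}, {"linear": [22, 0, 45], "twist": 0, "claw": 0}, {"linear": [39, 0, 65], "twist": 0, "claw": 0}, {"linear": [49, 0, 73], "twist": 0, "claw": 0}, {"linear": [59, 0, 80], "twist": 0, "claw": 0}, {"linear": [70, 0, 87], "twist": 0, "claw": 0}, {"linear": [81, 0, 93], "twist": 0, "claw": 0}, {"linear": [105, 0, 101], "twist": 0, "claw": 0}, {"linear": [130, 0, 105], "twist": 0, "claw": 0}, {"linear": [130, 0, 105], "twist": 0, "claw": 0}], squeeze=30)

```text
clock: 3.97
position: [0.5954, 0.3061, 0.1882]
ee_rot: [0.001, 0.708, 0.707, 0.006]
contact_force: [0.5, 3.1, 8.3]
width: 0.0099
gripper_force: 30.9
```

```bash
python3 - <<'E'
from h import *
s=sensors.get_state();print(s['position'],s['contact_force'],s['width'])
a,_=snap('scene');b,_=snap('side')
cv2.imwrite('pics/two2.png',np.hstack([a[180:380,300:580],b[40:240,180:460]])[:,:,::-1])
E
```

```text
[0.59538457 0.30609292 0.18820123] [0.48724326 3.05557353 8.28670887] 0.009899342135391186
```

View pics/two2.png

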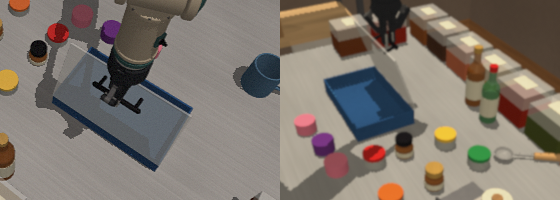

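>>> drive_tool(deltas=[{"linear": [0, 0, 0], "twist": 0, "claw": 0.3}, {"linear": [0, 0, 0], "twist": 0, "claw": 0.3}, {"linear": [2, 0, 30], "twist": 0, "claw": 0.3}, {"linear": [2, 0, 70], "twist": 0, "claw": 0.2}, {"linear": [-30, 0, 75], "twist": 0, "claw": 0}, {"linear": [-70, 0, 75], "twist": 0, "claw": 0}, {"linear": [-105, 0, 65], "twist": 0, "claw": 0}, {"linear": [-110, 0, 25], "twist": 0, "claw": 0}, {"linear": [-110, 0, -15], "twist": 0, "claw": 0}, {"linear": [-110, 0, -15], "twist": 0, "claw": 0}])

```text
clock: 4.9
position: [0.4737, 0.3013, 0.1631]
ee_rot: [-0.002, 0.707, 0.707, -0.007]
contact_force: [-1.0, -1.6, -1.2]
width: -0.0
gripper_force: 0.0
```

>>> drive_tool(deltas=[{"linear": [20, 0, 0], "twist": 0, "claw": 0}, {"linear": [40, 0, 0], "twist": 0, "claw": 0}, {"linear": [55, 0, 0], "twist": 0, "claw": 0}, {"linear": [70, 0, 0], "twist": 0, "claw": 0}, {"linear": [85, 0, 0], "twist": 0, "claw": 0}, {"linear": [100, 0, 0], "twist": 0, "claw": 0}, {"linear": [115, 0, 0], "twist": 0, "claw": 0}, {"linear": [130, 0, 0], "twist": 0, "claw": 0}, {"linear": [140, 0, 0], "twist": 0, "claw": 0}])

```text
clock: 5.65
position: [0.6221, 0.3038, 0.171]
ee_rot: [0.001, 0.707, 0.707, 0.001]
contact_force: [-0.6, 0.7, 0.8]
width: -0.0002
gripper_force: 0.0
```

>>> drive_tool(deltas=[{"linear": [10, 0, 0], "twist": 0, "claw": 0}, {"linear": [20, 0, 0], "twist": 0, "claw": 0}, {"linear": [25, 0, 0], "twist": 0, "claw": 0}, {"linear": [25, 0, 0], "twist": 0, "claw": 0}])

```text
clock: 5.98
position: [0.6462, 0.3039, 0.1693]
ee_rot: [0.0, 0.707, 0.707, 0.0]
contact_force: [1.4, -0.1, 0.1]
width: 0.0001
gripper_force: 0.0
```

>>> drive_tool(deltas=[{"linear": [6, 0, 0], "twist": 0, "claw": 0}, {"linear": [11, 0, 0], "twist": 0, "claw": 0}, {"linear": [11, 0, 0], "twist": 0, "claw": 0}])

```text
clock: 6.23
position: [0.6565, 0.3041, 0.1693]
ee_rot: [0.0, 0.707, 0.707, 0.0]
contact_force: [0.8, 0.9, -0.1]
width: -0.0001
gripper_force: 0.0
```

```bash
python3 - <<'E'
from h import *
a,_=snap('scene');b,_=snap('side');c,_=snap('wrist')
cv2.imwrite('pics/two3.png',np.hstack([a[130:370,300:580],b[20:260,180:460],cv2.resize(c,None,fx=.375,fy=.6)])[:,:,::-1])
E
```

```text
(no output)
```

View pics/two3.png

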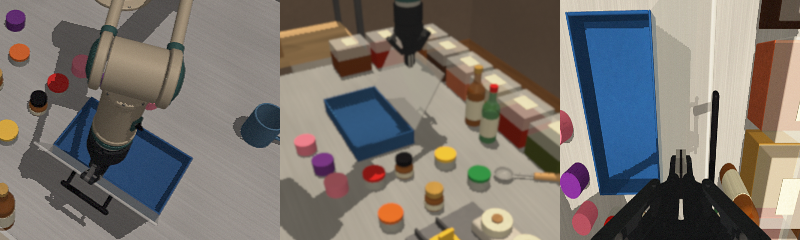

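>>> drive_tool(deltas=[{"linear": [5, 0, 0], "twist": 0, "claw": 0}, {"linear": [8, 0, 0], "twist": 0, "claw": 0}, {"linear": [8, 0, 0], "twist": 0, "claw": 0}])

```text
clock: 6.63
position: [0.6576, 0.3041, 0.1694]
ee_rot: [-0.005, 0.707, 0.707, -0.005]
contact_force: [-13.2, -0.8, 7.0]
width: -0.0002
gripper_force: 7.6
```

>>> drive_tool(deltas=[{"linear": [4, 0, 0], "twist": 0, "claw": 0}, {"linear": [8, 0, 0], "twist": 0, "claw": 0}, {"linear": [8, 0, 0], "twist": 0, "claw": 0}])

```text
clock: 6.88
position: [0.6581, 0.3041, 0.1694]
ee_rot: [-0.01, 0.707, 0.708, -0.012]
contact_force: [-27.1, -1.5, 13.6]
width: 0.0003
gripper_force: 15.6
```

>>> drive_tool(deltas=[{"linear": [-30, 0, 0], "twist": 0, "claw": 0}, {"linear": [-50, -10, 30], "twist": 0, "claw": 0.4}, {"linear": [-50, -50, 30], "twist": 0, "claw": 0.85}, {"linear": [-50, -90, 20], "twist": 0, "claw": 0.85}, {"linear": [-50, -130, 10], "twist": 0, "claw": 0.85}, {"linear": [-46, -170, 0], "twist": 0, "claw": 0.85}, {"linear": [-46, -210, -10], "twist": 0, "claw": 0.85}, {"linear": [-46, -250, -20], "twist": 0, "claw": 0.85}, {"linear": [-46, -254, -30], "twist": 0, "claw": 0.85}, {"linear": [-46, -254, -30], "twist": 0, "claw": 0.85}])

```text
clock: 7.72
position: [0.625, 0.0473, 0.1375]
ee_rot: [-0.001, 0.709, 0.706, -0.001]
contact_force: [-0.5, 0.5, -0.9]
width: 0.0727
gripper_force: 0.0
```

```bash
cat >> h.py <<'E'
def tins():
    out={}
    for n in('wrist','scene','side'):
        im,m=snap(n)
        for k in('red','orange','yellow','green'):
            for c,a,s in blobs(im,k,130,50,150):
                for z in(.034,):
                    p=cast(m,c,z)
                    if .3<p[0]<.72 and abs(p[1])<.16:print(n,k,a,s,p.round(3))
E
python3 - <<'E'
from h import *
s=sensors.get_state();print(s['position'],s['contact_force'],s['width'],s['ee_rot'],s['clock'])
tins()
E
```

```text
[0.62500655 0.04730621 0.13752396] [-0.50643094  0.52204298 -0.88357834] 0.07274669921878549 [-0.00102718  0.70858704  0.70562156 -0.00125161] 7.7167
wrist red 2318 [45 69] [0.389 0.088 0.034]
wrist red 4192 [79 70] [0.446 0.071 0.034]
wrist orange 715 [52 52] [0.538 0.076 0.034]
wrist orange 1916 [64 51] [ 0.426 -0.059  0.034]
wrist orange 165 [11 27] [ 0.557 -0.06   0.034]
wrist yellow 3616 [69 67] [0.634 0.054 0.034]
wrist green 2549 [60 55] [ 0.668 -0.047  0.034]
scene red 344 [22 20] [0.443 0.071 0.034]
scene yellow 402 [23 22] [0.634 0.053 0.034]
scene green 368 [22 21] [ 0.669 -0.049  0.034]
side red 320 [23 18] [0.438 0.064 0.034]
side orange 435 [25 22] [ 0.421 -0.075  0.034]
side yellow 284 [21 16] [0.628 0.047 0.034]
side green 277 [21 16] [ 0.664 -0.055  0.034]
```

>>> drive_tool(deltas=[{"linear": [8, 5, -20], "twist": 0, "claw": 0.85}, {"linear": [8, 5, -55], "twist": 0, "claw": 0.85}, {"linear": [8, 5, -90], "twist": 0, "claw": 0.85}, {"linear": [8, 5, -110], "twist": 0, "claw": 0.85}, {"linear": [8, 5, -121], "twist": 0, "claw": 0.85}, {"linear": [8, 5, -121], "twist": 0, "claw": 0.85}, {"linear": [8, 5, -121], "twist": 0, "claw": 0.4}, {"linear": [8, 5, -121], "twist": 0, "claw": 0.4}, {"linear": [8, 5, -121], "twist": 0, "claw": 0.4}, {"linear": [8, 5, -121], "twist": 0, "claw": 0.4}, {"linear": [8, 5, -80], "twist": 0, "claw": 0.4}, {"linear": [8, 5, -41], "twist": 0, "claw": 0.4}], squeeze=40)

```text
clock: 8.87
position: [0.6322, 0.0549, 0.0976]
ee_rot: [-0.002, 0.707, 0.707, -0.002]
contact_force: [1.3, -0.2, -0.3]
width: 0.0545
gripper_force: 43.4
```

>>> drive_tool(deltas=[{"linear": [-30, 0, 20], "twist": 0, "claw": 0.4}, {"linear": [-65, 20, 40], "twist": 0, "claw": 0.4}, {"linear": [-100, 40, 40], "twist": 0, "claw": 0.4}, {"linear": [-101, 80, 40], "twist": 0, "claw": 0.4}, {"linear": [-101, 120, 40], "twist": 0, "claw": 0.4}, {"linear": [-101, 160, 40], "twist": 0, "claw": 0.4}, {"linear": [-101, 200, 40], "twist": 0, "claw": 0.4}, {"linear": [-101, 240, 40], "twist": 0, "claw": 0.4}, {"linear": [-101, 280, 40], "twist": 0, "claw": 0.4}, {"linear": [-101, 320, 40], "twist": 0, "claw": 0.4}, {"linear": [-101, 340, 40], "twist": 0, "claw": 0.4}, {"linear": [-101, 340, 40], "twist": 0, "claw": 0.4}])

```text
clock: 9.87
position: [0.5329, 0.4003, 0.1389]
ee_rot: [-0.001, 0.706, 0.709, 0.002]
contact_force: [0.0, -0.5, -0.7]
width: 0.0548
gripper_force: 43.7
```

>>> drive_tool(deltas=[{"linear": [0, 0, -35], "twist": 0, "claw": 0.4}, {"linear": [0, 0, -70], "twist": 0, "claw": 0.4}, {"linear": [0, 0, -95], "twist": 0, "claw": 0.4}, {"linear": [0, 0, -108], "twist": 0, "claw": 0.4}, {"linear": [0, 0, -115], "twist": 0, "claw": 0.4}, {"linear": [0, 0, -115], "twist": 0, "claw": 0.4}, {"linear": [0, 0, -115], "twist": 0, "claw": 0.85}, {"linear": [0, 0, -115], "twist": 0, "claw": 0.85}, {"linear": [0, 0, -115], "twist": 0, "claw": 0.85}, {"linear": [0, 0, -80], "twist": 0, "claw": 0.85}, {"linear": [0, 0, -40], "twist": 0, "claw": 0.85}, {"linear": [0, 0, 0], "twist": 0, "claw": 0.85}])

```text
clock: 10.87
position: [0.5326, 0.3943, 0.1388]
ee_rot: [-0.0, 0.707, 0.707, -0.001]
contact_force: [0.8, 0.5, 0.1]
width: 0.0723
gripper_force: 0.0
```

>>> drive_tool(deltas=[{"linear": [0, -40, 0], "twist": 0, "claw": 0.85}, {"linear": [0, -80, 0], "twist": 0, "claw": 0.85}, {"linear": [0, -120, 0], "twist": 0, "claw": 0.85}, {"linear": [0, -160, 0], "twist": 0, "claw": 0.85}, {"linear": [0, -200, 0], "twist": 0, "claw": 0.85}, {"linear": [0, -240, 0], "twist": 0, "claw": 0.85}, {"linear": [25, -275, 0], "twist": 0, "claw": 0.85}, {"linear": [50, -310, 0], "twist": 0, "claw": 0.85}, {"linear": [75, -343, 0], "twist": 0, "claw": 0.85}, {"linear": [100, -376, 0], "twist": 0, "claw": 0.85}, {"linear": [120, -410, 0], "twist": 0, "claw": 0.85}, {"linear": [135, -443, 0], "twist": 0, "claw": 0.85}])

```text
clock: 11.87
position: [0.6701, -0.0507, 0.1386]
ee_rot: [0.001, 0.707, 0.707, 0.001]
contact_force: [-0.3, 0.8, 0.6]
width: 0.0728
gripper_force: 0.0
```

>>> drive_tool(deltas=[{"linear": [0, 0, 0], "twist": 0, "claw": 0.85}])

```text
clock: 11.95
position: [0.6718, -0.0557, 0.1382]
ee_rot: [0.003, 0.709, 0.705, -0.0]
contact_force: [0.6, 0.4, 0.5]
width: 0.0727
gripper_force: 0.0
```

```bash
python3 - <<'E'
from h import *
s=sensors.get_state();print(s['position'],s['contact_force'],s['width'])
tins()
for n in('scene','side'):
    im,m=snap(n)
    for c,a,_ in blobs(im,'yellow',130,50,150):
        p=cast(m,c,.039)
        if p[1]>.17:print(n,p)
E
```

```text
[ 0.67179306 -0.0556533   0.13815996] [0.63789686 0.36223206 0.54456903] 0.07265410663159062
wrist red 2585 [40 81] [0.464 0.064 0.034]
wrist orange 1312 [44 73] [0.542 0.061 0.034]
wrist orange 3694 [71 65] [ 0.433 -0.068  0.034]
wrist orange 854 [52 49] [ 0.55  -0.057  0.034]
wrist green 3521 [68 66] [ 0.669 -0.049  0.034]
scene red 345 [22 20] [0.443 0.071 0.034]
scene orange 302 [21 19] [ 0.427 -0.068  0.034]
scene green 366 [22 21] [ 0.669 -0.049  0.034]
side red 320 [23 18] [0.438 0.064 0.034]
side orange 440 [25 22] [ 0.421 -0.075  0.034]
side green 273 [21 16] [ 0.664 -0.056  0.034]
scene [0.53505883 0.3900678  0.039     ]
side [0.52844775 0.38363871 0.039     ]
```

>>> drive_tool(deltas=[{"linear": [1, 0, -20], "twist": 0, "claw": 0.85}, {"linear": [1, 0, -55], "twist": 0, "claw": 0.85}, {"linear": [1, 0, -90], "twist": 0, "claw": 0.85}, {"linear": [1, 0, -110], "twist": 0, "claw": 0.85}, {"linear": [1, 0, -122], "twist": 0, "claw": 0.85}, {"linear": [1, 0, -122], "twist": 0, "claw": 0.85}, {"linear": [1, 0, -122], "twist": 0, "claw": 0.4}, {"linear": [1, 0, -122], "twist": 0, "claw": 0.4}, {"linear": [1, 0, -122], "twist": 0, "claw": 0.4}, {"linear": [1, 0, -122], "twist": 0, "claw": 0.4}, {"linear": [1, 0, -80], "twist": 0, "claw": 0.4}, {"linear": [1, 0, -40], "twist": 0, "claw": 0.4}], squeeze=40)

```text
clock: 13.2
position: [0.667, -0.0477, 0.0972]
ee_rot: [-0.002, 0.707, 0.707, -0.002]
contact_force: [2.2, -0.2, -0.7]
width: 0.0546
gripper_force: 43.1
```

>>> drive_tool(deltas=[{"linear": [-15, 0, 40], "twist": 0, "claw": 0.4}, {"linear": [-45, 25, 40], "twist": 0, "claw": 0.4}, {"linear": [-75, 50, 40], "twist": 0, "claw": 0.4}, {"linear": [-105, 75, 40], "twist": 0, "claw": 0.4}, {"linear": [-130, 105, 40], "twist": 0, "claw": 0.4}, {"linear": [-150, 140, 40], "twist": 0, "claw": 0.4}, {"linear": [-165, 175, 40], "twist": 0, "claw": 0.4}, {"linear": [-173, 215, 40], "twist": 0, "claw": 0.4}, {"linear": [-173, 255, 40], "twist": 0, "claw": 0.4}, {"linear": [-173, 295, 40], "twist": 0, "claw": 0.4}, {"linear": [-173, 335, 40], "twist": 0, "claw": 0.4}, {"linear": [-173, 375, 40], "twist": 0, "claw": 0.4}])

```text
clock: 14.2
position: [0.4959, 0.329, 0.1395]
ee_rot: [0.0, 0.707, 0.707, 0.001]
contact_force: [0.4, -0.5, -1.5]
width: 0.0549
gripper_force: 43.4
```

>>> drive_tool(deltas=[{"linear": [0, 5, 0], "twist": 0, "claw": 0.4}, {"linear": [0, 5, 0], "twist": 0, "claw": 0.4}])

```text
clock: 14.37
position: [0.496, 0.3346, 0.1389]
ee_rot: [0.0, 0.706, 0.708, 0.001]
contact_force: [-0.7, 0.9, -1.0]
width: 0.0546
gripper_force: 43.3
```

Slot 3 at (.495,.33). Lower, release, and retreat.

>>> drive_tool(deltas=[{"linear": [0, 0, -35], "twist": 0, "claw": 0.4}, {"linear": [0, 0, -70], "twist": 0, "claw": 0.4}, {"linear": [0, 0, -95], "twist": 0, "claw": 0.4}, {"linear": [0, 0, -108], "twist": 0, "claw": 0.4}, {"linear": [0, 0, -115], "twist": 0, "claw": 0.4}, {"linear": [0, 0, -115], "twist": 0, "claw": 0.4}, {"linear": [0, 0, -115], "twist": 0, "claw": 0.85}, {"linear": [0, 0, -115], "twist": 0, "claw": 0.85}, {"linear": [0, 0, -115], "twist": 0, "claw": 0.85}, {"linear": [0, 0, -80], "twist": 0, "claw": 0.85}, {"linear": [0, 0, -40], "twist": 0, "claw": 0.85}, {"linear": [0, 0, 0], "twist": 0, "claw": 0.85}])

```text
clock: 15.37
position: [0.4955, 0.3314, 0.1393]
ee_rot: [-0.0, 0.707, 0.707, -0.001]
contact_force: [0.6, -0.3, 0.6]
width: 0.0727
gripper_force: 0.0
```

>>> drive_tool(deltas=[{"linear": [0, -40, 0], "twist": 0, "claw": 0.85}, {"linear": [0, -80, 0], "twist": 0, "claw": 0.85}, {"linear": [0, -120, 0], "twist": 0, "claw": 0.85}, {"linear": [0, -160, 0], "twist": 0, "claw": 0.85}, {"linear": [-5, -200, 0], "twist": 0, "claw": 0.85}, {"linear": [-15, -240, 0], "twist": 0, "claw": 0.85}, {"linear": [-25, -275, 0], "twist": 0, "claw": 0.85}, {"linear": [-35, -310, 0], "twist": 0, "claw": 0.85}, {"linear": [-45, -343, 0], "twist": 0, "claw": 0.85}, {"linear": [-60, -376, 0], "twist": 0, "claw": 0.85}, {"linear": [-70, -402, 0], "twist": 0, "claw": 0.85}, {"linear": [-70, -402, 0], "twist": 0, "claw": 0.85}])

```text
clock: 16.37
position: [0.4244, -0.074, 0.1389]
ee_rot: [0.001, 0.709, 0.706, -0.001]
contact_force: [-0.8, 1.1, -0.4]
width: 0.0728
gripper_force: 0.0
```

```bash
python3 - <<'E'
from h import *
s=sensors.get_state();print(s['position'],s['contact_force'],s['width'])
tins()
for n in('scene','side'):
    im,m=snap(n)
    for k in('yellow','green'):
      for c,a,_ in blobs(im,k,130,50,150):
        p=cast(m,c,.039)
        if p[1]>.17 and p[0]<.7:print(n,k,p)
E
```

```text
[ 0.42440835 -0.07397512  0.13886341] [-0.81456985  1.1497948  -0.43366264] 0.07283266025876392
wrist red 764 [69 35] [0.367 0.06  0.034]
wrist red 3496 [84 53] [0.442 0.058 0.034]
wrist orange 841 [51 53] [0.505 0.053 0.034]
wrist orange 3572 [69 67] [ 0.425 -0.069  0.034]
wrist orange 746 [52 50] [ 0.521 -0.057  0.034]
scene red 344 [22 20] [0.443 0.071 0.034]
scene orange 304 [21 19] [ 0.427 -0.068  0.034]
side red 204 [15 19] [0.447 0.062 0.034]
side orange 439 [25 22] [ 0.421 -0.075  0.034]
scene yellow [0.53505883 0.3900678  0.039     ]
scene green [0.49798753 0.32683824 0.039     ]
```

>>> drive_tool(deltas=[{"linear": [0, 2, -20], "twist": 0, "claw": 0.85}, {"linear": [0, 2, -55], "twist": 0, "claw": 0.85}, {"linear": [0, 2, -90], "twist": 0, "claw": 0.85}, {"linear": [0, 2, -110], "twist": 0, "claw": 0.85}, {"linear": [0, 2, -122], "twist": 0, "claw": 0.85}, {"linear": [0, 2, -122], "twist": 0, "claw": 0.85}, {"linear": [0, 2, -122], "twist": 0, "claw": 0.4}, {"linear": [0, 2, -122], "twist": 0, "claw": 0.4}, {"linear": [0, 2, -122], "twist": 0, "claw": 0.4}, {"linear": [0, 2, -122], "twist": 0, "claw": 0.4}, {"linear": [0, 2, -80], "twist": 0, "claw": 0.4}, {"linear": [0, 2, -40], "twist": 0, "claw": 0.4}], squeeze=40)

```text
clock: 17.62
position: [0.4242, -0.0674, 0.098]
ee_rot: [-0.003, 0.707, 0.707, -0.001]
contact_force: [1.4, -0.9, -1.0]
width: 0.0548
gripper_force: 43.6
```

>>> drive_tool(deltas=[{"linear": [0, 30, 40], "twist": 0, "claw": 0.4}, {"linear": [20, 65, 40], "twist": 0, "claw": 0.4}, {"linear": [40, 100, 40], "twist": 0, "claw": 0.4}, {"linear": [55, 135, 40], "twist": 0, "claw": 0.4}, {"linear": [70, 170, 40], "twist": 0, "claw": 0.4}, {"linear": [85, 205, 40], "twist": 0, "claw": 0.4}, {"linear": [95, 240, 40], "twist": 0, "claw": 0.4}, {"linear": [105, 275, 40], "twist": 0, "claw": 0.4}, {"linear": [107, 310, 40], "twist": 0, "claw": 0.4}, {"linear": [107, 335, 40], "twist": 0, "claw": 0.4}, {"linear": [107, 340, 40], "twist": 0, "claw": 0.4}, {"linear": [107, 340, 40], "twist": 0, "claw": 0.4}])

```text
clock: 18.62
position: [0.5328, 0.2738, 0.1386]
ee_rot: [0.0, 0.706, 0.708, 0.0]
contact_force: [0.2, -0.6, -1.5]
width: 0.0547
gripper_force: 43.9
```

>>> drive_tool(deltas=[{"linear": [0, 0, -35], "twist": 0, "claw": 0.4}, {"linear": [0, 0, -70], "twist": 0, "claw": 0.4}, {"linear": [0, 0, -95], "twist": 0, "claw": 0.4}, {"linear": [0, 0, -108], "twist": 0, "claw": 0.4}, {"linear": [0, 0, -115], "twist": 0, "claw": 0.4}, {"linear": [0, 0, -115], "twist": 0, "claw": 0.4}, {"linear": [0, 0, -115], "twist": 0, "claw": 0.85}, {"linear": [0, 0, -115], "twist": 0, "claw": 0.85}, {"linear": [0, 0, -115], "twist": 0, "claw": 0.85}, {"linear": [0, 0, -80], "twist": 0, "claw": 0.85}, {"linear": [0, 0, -40], "twist": 0, "claw": 0.85}, {"linear": [0, 0, 0], "twist": 0, "claw": 0.85}])

```text
clock: 19.62
position: [0.5326, 0.2717, 0.1396]
ee_rot: [-0.0, 0.707, 0.707, -0.001]
contact_force: [0.5, 0.2, -0.2]
width: 0.0729
gripper_force: 0.0
```

>>> drive_tool(deltas=[{"linear": [-5, -30, 0], "twist": 7, "claw": 0.85}, {"linear": [-15, -60, 0], "twist": 14, "claw": 0.85}, {"linear": [-25, -90, 0], "twist": 21, "claw": 0.85}, {"linear": [-40, -120, 0], "twist": 28, "claw": 0.85}, {"linear": [-60, -150, 0], "twist": 35, "claw": 0.85}, {"linear": [-80, -180, 0], "twist": 42, "claw": 0.85}, {"linear": [-90, -200, 0], "twist": 49, "claw": 0.85}, {"linear": [-90, -200, 0], "twist": 56, "claw": 0.85}, {"linear": [-90, -200, 0], "twist": 63, "claw": 0.85}, {"linear": [-90, -200, 0], "twist": 70, "claw": 0.85}, {"linear": [-90, -200, 0], "twist": 77, "claw": 0.85}, {"linear": [-90, -200, 0], "twist": 84, "claw": 0.85}])

```text
clock: 20.62
position: [0.4434, 0.0717, 0.1392]
ee_rot: [0.001, 0.05, 0.999, 0.0]
contact_force: [-0.8, 0.5, 0.0]
width: 0.0726
gripper_force: 0.0
```

>>> drive_tool(deltas=[{"linear": [0, 0, 0], "twist": 6, "claw": 0.85}, {"linear": [0, 0, 0], "twist": 6, "claw": 0.85}])

```text
clock: 20.78
position: [0.4434, 0.0719, 0.1391]
ee_rot: [0.001, -0.001, 1.0, -0.0]
contact_force: [-0.0, 0.5, -0.3]
width: 0.0728
gripper_force: 0.0
```

```bash
python3 - <<'E'
from h import *
s=sensors.get_state();print(s['position'],s['contact_force'],s['width'],s['ee_rot'])
im,m=snap('wrist','w6.png')
for k in('red','pink','orange'):
  for c,a,sz in blobs(im,k,110,50,150):print(k,c,a,sz,cast(m,c,.034).round(3))
for n in('scene','side'):
    im,m=snap(n)
    for k in('red','yellow','green','orange'):
      for c,a,_ in blobs(im,k,130,50,100):
        p=cast(m,c,.039 if c[1] else 0)
        if p[1]>0 and .4<p[0]<.65:print(n,k,a,p.round(3))
E
```

```text
[0.44336238 0.07187119 0.13910021] [-0.04107071  0.50158241 -0.28115272] 0.07282348344776393 [ 9.21245694e-04 -7.99481976e-04  9.99999256e-01 -1.01990289e-05]
red [596.3  46.4] 6694 [96 88] [0.326 0.263 0.034]
red [319.  199.6] 3556 [68 67] [0.439 0.069 0.034]
pink [600.4  46.4] 5729 [96 88] [0.326 0.265 0.034]
orange [314.7 265.4] 674 [50 31] [0.501 0.065 0.034]
orange [533.1 295.3] 2967 [69 58] [0.532 0.266 0.034]
orange [180.6 282.8] 844 [50 37] [ 0.519 -0.056  0.034]
scene red 339 [0.446 0.072 0.039]
scene yellow 487 [0.535 0.39  0.039]
scene green 431 [0.498 0.327 0.039]
scene orange 435 [0.535 0.268 0.039]
side red 315 [0.436 0.058 0.039]
side orange 123 [0.537 0.643 0.039]
side orange 102 [0.508 0.039 0.039]
```

View pics/w6.png

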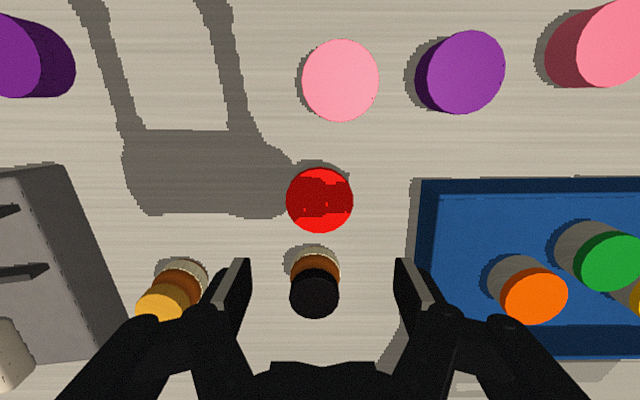

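Wrist view: red tin (319,200) is centred on the tool, the jam jar (314,285) lies ahead, orange and green stand upright in the tray, and pink and purple are left alone. Grasp.

>>> drive_tool(deltas=[{"linear": [-1, 0, -20], "twist": 0, "claw": 0.85}, {"linear": [-1, 0, -55], "twist": 0, "claw": 0.85}, {"linear": [-1, 0, -90], "twist": 0, "claw": 0.85}, {"linear": [-1, 0, -110], "twist": 0, "claw": 0.85}, {"linear": [-1, 0, -122], "twist": 0, "claw": 0.85}, {"linear": [-1, 0, -122], "twist": 0, "claw": 0.85}, {"linear": [-1, 0, -122], "twist": 0, "claw": 0.4}, {"linear": [-1, 0, -122], "twist": 0, "claw": 0.4}, {"linear": [-1, 0, -122], "twist": 0, "claw": 0.4}, {"linear": [-1, 0, -122], "twist": 0, "claw": 0.4}, {"linear": [-1, 0, -80], "twist": 0, "claw": 0.4}, {"linear": [-1, 0, -40], "twist": 0, "claw": 0.4}], squeeze=40)

```text
clock: 21.93
position: [0.4401, 0.072, 0.098]
ee_rot: [-0.003, 0.0, 1.0, 0.0]
contact_force: [1.1, 0.6, -0.4]
width: 0.0548
gripper_force: 43.4
```

>>> drive_tool(deltas=[{"linear": [0, 0, 40], "twist": -7, "claw": 0.4}, {"linear": [5, 15, 40], "twist": -14, "claw": 0.4}, {"linear": [10, 30, 40], "twist": -21, "claw": 0.4}, {"linear": [15, 45, 40], "twist": -28, "claw": 0.4}, {"linear": [20, 60, 40], "twist": -35, "claw": 0.4}, {"linear": [25, 75, 40], "twist": -42, "claw": 0.4}, {"linear": [30, 90, 40], "twist": -49, "claw": 0.4}, {"linear": [35, 105, 40], "twist": -56, "claw": 0.4}, {"linear": [40, 120, 40], "twist": -63, "claw": 0.4}, {"linear": [45, 130, 40], "twist": -70, "claw": 0.4}, {"linear": [50, 135, 40], "twist": -77, "claw": 0.4}, {"linear": [54, 138, 40], "twist": -84, "claw": 0.4}])

```text
clock: 22.93
position: [0.4964, 0.211, 0.1389]
ee_rot: [0.0, 0.671, 0.741, 0.001]
contact_force: [-1.0, 0.2, -1.2]
width: 0.0549
gripper_force: 43.5
```

>>> drive_tool(deltas=[{"linear": [0, 0, 0], "twist": -6, "claw": 0.4}, {"linear": [0, 0, 0], "twist": -6, "claw": 0.4}])

```text
clock: 23.1
position: [0.4961, 0.2103, 0.1388]
ee_rot: [0.0, 0.708, 0.707, 0.0]
contact_force: [-0.3, 0.7, -1.6]
width: 0.0549
gripper_force: 43.5
```

>>> drive_tool(deltas=[{"linear": [0, 0, -35], "twist": 0, "claw": 0.4}, {"linear": [0, 0, -70], "twist": 0, "claw": 0.4}, {"linear": [0, 0, -95], "twist": 0, "claw": 0.4}, {"linear": [0, 0, -108], "twist": 0, "claw": 0.4}, {"linear": [0, 0, -115], "twist": 0, "claw": 0.4}, {"linear": [0, 0, -115], "twist": 0, "claw": 0.4}, {"linear": [0, 0, -115], "twist": 0, "claw": 0.85}, {"linear": [0, 0, -115], "twist": 0, "claw": 0.85}, {"linear": [0, 0, -115], "twist": 0, "claw": 0.85}, {"linear": [0, 0, -80], "twist": 0, "claw": 0.85}, {"linear": [0, 0, -40], "twist": 0, "claw": 0.85}, {"linear": [0, 0, 20], "twist": 0, "claw": 0.85}])

```text
clock: 24.1
position: [0.4953, 0.2098, 0.1411]
ee_rot: [-0.0, 0.707, 0.707, -0.001]
contact_force: [0.2, -0.3, 1.1]
width: 0.0728
gripper_force: 0.0
```

>>> drive_tool(deltas=[{"linear": [0, -40, 60], "twist": 0, "claw": 0.4}, {"linear": [0, -80, 100], "twist": 0, "claw": 0.2}, {"linear": [0, -120, 110], "twist": 0, "claw": 0}, {"linear": [0, -160, 110], "twist": 0, "claw": 0}, {"linear": [0, -200, 110], "twist": 0, "claw": 0}, {"linear": [0, -240, 110], "twist": 0, "claw": 0}, {"linear": [0, -280, 110], "twist": 0, "claw": 0}, {"linear": [0, -320, 110], "twist": 0, "claw": 0}, {"linear": [0, -360, 110], "twist": 0, "claw": 0}, {"linear": [0, -400, 110], "twist": 0, "claw": 0}, {"linear": [0, -440, 110], "twist": 0, "claw": 0}, {"linear": [0, -470, 110], "twist": 0, "claw": 0}])

```text
clock: 25.1
position: [0.4956, -0.2507, 0.251]
ee_rot: [0.001, 0.707, 0.707, 0.0]
contact_force: [1.1, 0.9, 0.2]
width: -0.0
gripper_force: 0.0
```

>>> drive_tool(deltas=[{"linear": [0, 0, 0], "twist": 0, "claw": 0}, {"linear": [0, 0, 0], "twist": 0, "claw": 0}])

```text
clock: 25.27
position: [0.4958, -0.2509, 0.2502]
ee_rot: [0.0, 0.708, 0.706, 0.0]
contact_force: [0.5, 0.6, 0.1]
width: -0.0001
gripper_force: 0.0
```

```bash
python3 - <<'E'
from h import *
s=sensors.get_state();print(s['position'],s['contact_force'],s['width'],s['clock'])
im,m=snap('wrist','w7.png')
for n in('scene','side'):
    im,m=snap(n,n+'7.png')
    for k in('red','yellow','green','orange'):
      for c,a,_ in blobs(im,k,130,50,100):
        p=cast(m,c,.039)
        if p[1]>0.15 and .4<p[0]<.65:print(n,k,a,p.round(3))
E
```

```text
[ 0.49576583 -0.25088868  0.25023181] [0.48400651 0.63904777 0.08146019] -0.00014695579279489654 25.2667
scene red 405 [0.498 0.212 0.039]
scene yellow 489 [0.535 0.39  0.039]
scene green 436 [0.479 0.346 0.039]
scene orange 434 [0.535 0.268 0.039]
side red 246 [0.493 0.207 0.039]
side yellow 186 [0.528 0.384 0.039]
side green 175 [0.473 0.34  0.039]
side orange 536 [0.584 0.622 0.039]
side orange 206 [0.529 0.26  0.039]
```

View pics/w7.png

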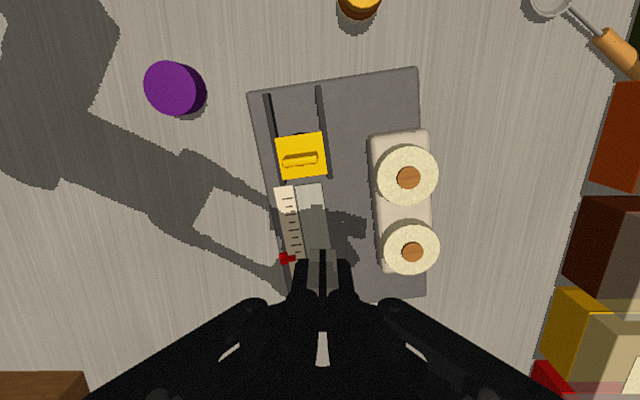

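Wrist view: guard fin at (300,160), scale and red marker at (287,258), stop hidden behind the fingers. Console yaw is about +10°. Green was nudged inside the tray, which is allowed. Next I move behind the stop for a view.

>>> drive_tool(deltas=[{"linear": [5, -40, 0], "twist": 5, "claw": 0}, {"linear": [10, -80, 0], "twist": 10, "claw": 0}, {"linear": [15, -120, 0], "twist": 10, "claw": 0}, {"linear": [15, -160, 0], "twist": 10, "claw": 0}, {"linear": [15, -180, 0], "twist": 10, "claw": 0}, {"linear": [15, -180, 0], "twist": 10, "claw": 0}, {"linear": [15, -180, 0], "twist": 10, "claw": 0}])

```text
clock: 26.0
position: [0.5115, -0.4277, 0.2497]
ee_rot: [-0.0, 0.643, 0.766, 0.0]
contact_force: [0.4, 0.8, -0.1]
width: -0.0001
gripper_force: 0.0
```

```bash
python3 - <<'E'
from h import *
s=sensors.get_state();print(s['position'],s['contact_force'],s['width'],s['clock'])
im,m=snap('wrist','w8.png')
cv2.imwrite('pics/w8c.png',cv2.resize(im[:300,170:470],None,fx=2,fy=2,interpolation=cv2.INTER_CUBIC)[:,:,::-1])
a=cv2.imread('pics/w7.png')[:,:,::-1].copy()
E
```

```text
[ 0.51145379 -0.42773333  0.24966786] [ 0.44183675  0.83255282 -0.11881578] -8.00752904507622e-05 26.0
```

View pics/w8c.png

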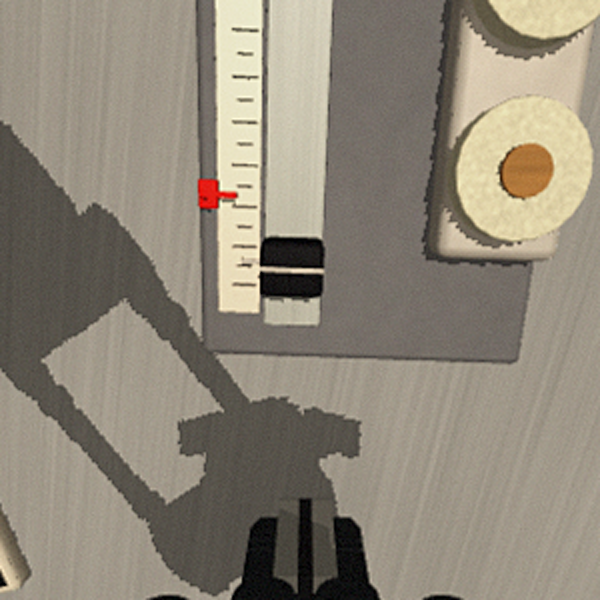

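Crop (orig = crop/2 + (170,0)): marker blade at (228,196), pointer at (248,262), white top line at (292,270), console -y corners at (205,352) and (520,361). Fingers are clear behind at (305,520).

```bash
python3 - <<'E'
from h import *
m=eyes.camera_model('wrist')
f=lambda u,v,z:cast(m,(u/2+170,v/2),z)
A=f(205,352,.05);B=f(520,361,.05);print(A,B,np.linalg.norm(B-A),np.degrees(np.arctan2(*(B-A)[1::-1])))
F=f(199,60,.05);d=(F-A);print('front edge yaw',np.degrees(np.arctan2(-d[0],d[1])))
yaw=np.radians(10)
for nm,u,v,z in(('marker',228,196,.056),('marker',228,196,.062),('pointer',244,262,.060),('line',292,270,.093),('face top',292,296,.093)):
    p=f(u,v,z);print(nm,z,p.round(4))
    for deg in(8,10,12):
        w=np.radians(deg);ex=np.array([np.cos(w),np.sin(w)]);ey=np.array([-np.sin(w),np.cos(w)])
        print('   ',deg,((p-A)[:2]@ex).round(4),((p-A)[:2]@ey).round(4))
# marker / line by other views
for n in('scene','side'):
    mm=eyes.camera_model(n)
    for c,a,s in blobs(cv2.imread('pics/%s7.png'%n)[:,:,::-1].copy(),'red',130,50,15):
        p=cast(mm,c,.06)
        if p[1]<-.2 and p[0]<.6:print(n,c,a,p)
E
```

```text
[ 0.45762623 -0.43535272  0.05      ] [ 0.63280697 -0.40944903  0.05      ] 0.1770855519269279 8.41128218499962
front edge yaw 8.199710318714619
marker 0.056 [ 0.4598 -0.3511  0.056 ]
    8 0.0139 0.0832
    10 0.0168 0.0826
    12 0.0197 0.082
marker 0.062 [ 0.4605 -0.3509  0.062 ]
    8 0.0146 0.0832
    10 0.0175 0.0826
    12 0.0204 0.082
pointer 0.06 [ 0.4728 -0.3815  0.06  ]
    8 0.0225 0.0512
    10 0.0243 0.0504
    12 0.026 0.0495
line 0.093 [ 0.4979 -0.3774  0.093 ]
    8 0.0479 0.0518
    10 0.0497 0.0501
    12 0.0514 0.0483
face top 0.093 [ 0.4999 -0.3893  0.093 ]
    8 0.0483 0.0398
    10 0.0497 0.038
    12 0.051 0.0363
scene [235.7 134.1] 26 [ 0.45346089 -0.34764006  0.06      ]
side [370.9 327.5] 81 [ 0.44825011 -0.35436988  0.06      ]
```

>>> drive_tool(deltas=[{"linear": [-5, 4, -35], "twist": -2, "claw": 0}, {"linear": [-5, 4, -70], "twist": -2, "claw": 0}, {"linear": [-5, 4, -105], "twist": -2, "claw": 0}, {"linear": [-5, 4, -140], "twist": -2, "claw": 0}, {"linear": [-5, 4, -160], "twist": -2, "claw": 0}, {"linear": [-5, 4, -168], "twist": -2, "claw": 0}, {"linear": [-5, 4, -168], "twist": -2, "claw": 0}, {"linear": [-5, 4, -168], "twist": -2, "claw": 0}])

```text
clock: 26.72
position: [0.507, -0.4238, 0.0833]
ee_rot: [0.001, 0.655, 0.755, 0.0]
contact_force: [0.4, -0.1, 0.3]
width: 0.0003
gripper_force: 0.0
```

```bash
python3 - <<'E'
from h import *
s=sensors.get_state();print(s['position'],s['contact_force'],s['width'],s['ee_rot'])
A=np.array([.4576,-.4354]);w=np.radians(8.3);R=np.array([[np.cos(w),np.sin(w)],[-np.sin(w),np.cos(w)]])
print('tcp local',R@(s['position'][:2]-A))
im,m=snap('wrist','w9.png')
cv2.imwrite('pics/w9c.png',cv2.resize(im[:,150:450],None,fx=1.5,fy=1.5,interpolation=cv2.INTER_CUBIC)[:,:,::-1])
print(-np.array(m['R']).T@m['t'])
E
```

```text
[ 0.50699393 -0.4237758   0.08327403] [ 0.38398995 -0.10864099  0.27466208] 0.0003475330207486284 [7.63149561e-04 6.55471394e-01 7.55219612e-01 8.59370070e-05]
tcp local [0.05055459 0.00437212]
[ 0.49577063 -0.34040341  0.21314631]
```

View pics/w9c.png

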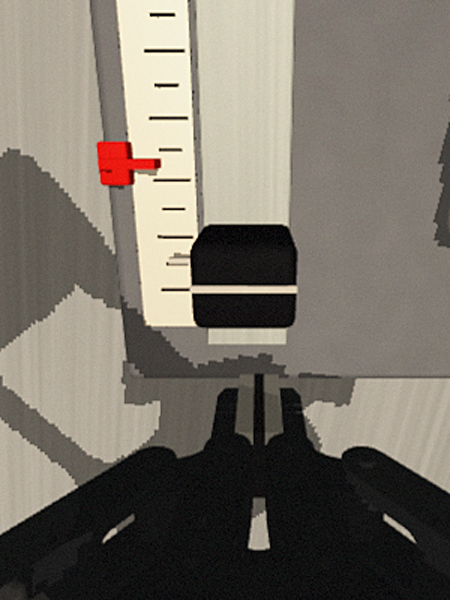

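>>> drive_tool(deltas=[{"linear": [-1, 6, -3], "twist": 0, "claw": 0}, {"linear": [-2, 12, -3], "twist": 0, "claw": 0}, {"linear": [-2.5, 17, -3], "twist": 0, "claw": 0}, {"linear": [-3, 20, -3], "twist": 0, "claw": 0}, {"linear": [-3.5, 24, -3], "twist": 0, "claw": 0}, {"linear": [-4, 28, -3], "twist": 0, "claw": 0}, {"linear": [-4.5, 31, -3], "twist": 0, "claw": 0}, {"linear": [-5, 34, -3], "twist": 0, "claw": 0}, {"linear": [-5.5, 37, -3], "twist": 0, "claw": 0}, {"linear": [-5.5, 39, -3], "twist": 0, "claw": 0}, {"linear": [-5.5, 39, -3], "twist": 0, "claw": 0}, {"linear": [-5.5, 39, -3], "twist": 0, "claw": 0}])

```text
clock: 27.77
position: [0.5009, -0.3878, 0.0797]
ee_rot: [0.002, 0.656, 0.755, -0.001]
contact_force: [0.2, -5.1, -0.6]
width: -0.0003
gripper_force: 2.5
```

```bash
cat > gap.py <<'E'
from h import *
import sys
A=np.array([.4576,-.4354]);w=np.radians(8.3);R=np.array([[np.cos(w),np.sin(w)],[-np.sin(w),np.cos(w)]])
L=lambda p:R@(np.array(p)[:2]-A)
def run(f,im=None,m=None):
    s=sensors.get_state();print('tcp local',L(s['position']).round(4),s['position'].round(4),np.round(s['contact_force'],1))
    im,m=snap('wrist',f)
    h=cv2.cvtColor(im,cv2.COLOR_RGB2HSV);red=cv2.inRange(h,(0,150,80),(6,255,255))|cv2.inRange(h,(174,150,80),(180,255,255))
    n,l,st,c=cv2.connectedComponentsWithStats(red)
    best=None
    for i in range(1,n):
        p=cast(m,c[i],.056);q=L(p)
        if st[i,4]>100 and -.02<q[0]<.05 and 0<q[1]<.2: best=i
    ys,xs=np.nonzero(l==best);xm=xs.max();sel=xs>xm-9;bl=(xs[sel].mean(),ys[sel].mean())
    print('blade px',bl,'spread',ys[sel].min(),ys[sel].max())
    for z in(.056,.062):print(' marker',z,L(cast(m,bl,z)).round(4))
    # predicted line rows: scan bright row within dark block around x'=.05
    g=im.mean(2);rows=[]
    for xo in(.042,.046,.05,.054,.058):
        best=(0,None)
        for y in np.arange(.03,.14,.0003):
            P=np.r_[A+R.T@[xo,y],.093];u=proj(m,P)
            if not(3<u[1]<390):continue
            iv=lambda dy:g[int(round(u[1]+dy)),int(round(u[0]))]
            k=min(int(.006*302/(m_h(m)-.093)),8)
            sc=iv(0)-max(iv(-k),iv(k))
            if sc>best[0]:best=(sc,y)
        rows.append(best)
    print(' line',[(round(a),None if b is None else round(b,4)) for a,b in rows])
def m_h(m):return (-np.array(m['R']).T@m['t'])[2]
E
python3 -c "
from gap import *
run('w10.png')"
```

```text
tcp local [0.0497 0.0408] [ 0.5009 -0.3878  0.0797] [ 0.2 -5.1 -0.6]
blade px (np.float64(256.61728395061726), np.float64(181.1604938271605)) spread 177 186
 marker 0.056 [0.0165 0.0833]
 marker 0.062 [0.0178 0.085 ]
 line [(196, np.float64(0.0642)), (203, np.float64(0.0639)), (205, np.float64(0.0639)), (205, np.float64(0.0639)), (203, np.float64(0.0639))]
```

>>> drive_tool(deltas=[{"linear": [-0.4, 3, 0], "twist": 0, "claw": 0}, {"linear": [-0.9, 6, 0], "twist": 0, "claw": 0}, {"linear": [-1.3, 9, 0], "twist": 0, "claw": 0}, {"linear": [-1.7, 12, 0], "twist": 0, "claw": 0}, {"linear": [-2, 14, 0], "twist": 0, "claw": 0}, {"linear": [-2, 14, 0], "twist": 0, "claw": 0}, {"linear": [-2, 14, 0], "twist": 0, "claw": 0}])

```text
clock: 28.4
position: [0.4989, -0.3737, 0.0797]
ee_rot: [0.002, 0.656, 0.755, -0.001]
contact_force: [-0.3, -4.9, -0.3]
width: 0.0001
gripper_force: 2.4
```

```bash
python3 -c "
from gap import *
run('w11.png')
im=cv2.imread('pics/w11.png');cv2.imwrite('pics/w11c.png',cv2.resize(im[100:300,230:400],None,fx=3,fy=3,interpolation=cv2.INTER_CUBIC))"
```

```text
tcp local [0.0498 0.0551] [ 0.4989 -0.3737  0.0797] [-0.3 -4.9 -0.3]
blade px (np.float64(258.4623655913978), np.float64(206.05376344086022)) spread 201 212
 marker 0.056 [0.0165 0.0838]
 marker 0.062 [0.0179 0.0859]
 line [(197, np.float64(0.0783)), (204, np.float64(0.0783)), (202, np.float64(0.0783)), (202, np.float64(0.0783)), (199, np.float64(0.0783))]
```

View pics/w11c.png

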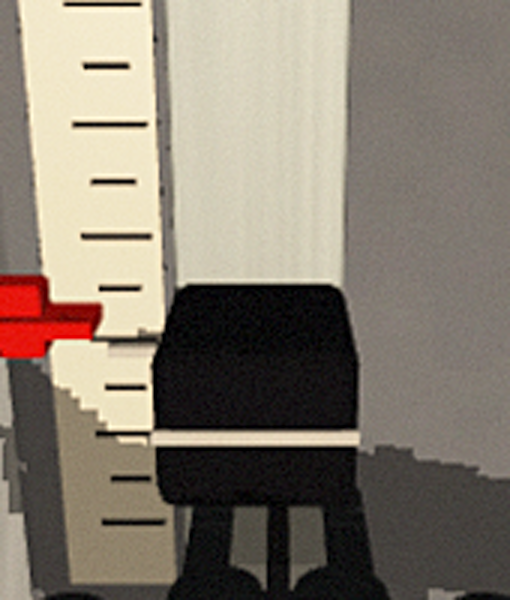

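Crop: blade top at (60,328), pointer at (130,340) beside the block foot, white line at (255,438). The pointer is still about 5 mm short. I recheck the marker's y from the near-vertical earlier view.

```bash
python3 -c "
from gap import *
m=dict(eyes.camera_model('wrist'));Rm=np.array(m['R']);c=np.array([.49577063,-.34040341,.21314631])
m9=dict(m);m9['t']=-Rm@c
print('cam9',L(c),'cam11',L(-Rm.T@np.array(m['t'])))
im=cv2.imread('pics/w9.png')[:,:,::-1].copy();h=cv2.cvtColor(im,cv2.COLOR_RGB2HSV)
red=cv2.inRange(h,(0,150,80),(6,255,255))
ys,xs=np.nonzero(red[60:140,200:265]);xm=xs.max();s=xs>xm-9;b=(xs[s].mean()+200,ys[s].mean()+60);print(b,ys[s].min()+60,ys[s].max()+60)
for z in(.056,.06,.064):print('marker9',z,L(cast(m9,b,z)).round(4))
for z in(.056,.06,.064):print('pointer9',z,L(cast(m9,(150+178/1.5,260/1.5),z)).round(4))
for u in(225,262,280):print('line9',L(cast(m9,(150+u/1.5,289.5/1.5),.093)).round(4))
for z in(.056,.06,.064):print('marker11top',z,L(cast(m,(230+20,100+328/3),z)).round(4),'pointer11',L(cast(m,(230+130/3,100+342/3),z)).round(4))
"
```

```text
cam9 [0.05148417 0.08849141] cam11 [0.05083194 0.13969871]
(np.float64(251.73684210526315), np.float64(108.78947368421052)) 106 112
marker9 0.056 [0.0168 0.0825]
marker9 0.06 [0.0176 0.0827]
marker9 0.064 [0.0185 0.0828]
pointer9 0.056 [0.0231 0.0496]
pointer9 0.06 [0.0238 0.0506]
pointer9 0.064 [0.0245 0.0516]
line9 [0.0423 0.0503]
line9 [0.0526 0.0503]
line9 [0.0575 0.0503]
marker11top 0.056 [0.0118 0.0819] pointer11 [0.0243 0.0791]
marker11top 0.06 [0.0128 0.0834] pointer11 [0.0249 0.0807]
marker11top 0.064 [0.0138 0.0849] pointer11 [0.0256 0.0823]
```

>>> drive_tool(deltas=[{"linear": [1.5, -10, 0], "twist": 0, "claw": 0}, {"linear": [4, -30, 0], "twist": 0, "claw": 0}, {"linear": [7, -52, 3], "twist": 0, "claw": 0}, {"linear": [7, -52, 3], "twist": 0, "claw": 0}, {"linear": [7, -52, 3], "twist": 0, "claw": 0}])

```text
clock: 28.87
position: [0.5056, -0.4244, 0.0818]
ee_rot: [-0.0, 0.657, 0.754, 0.0]
contact_force: [-0.9, -0.5, -0.4]
width: 0.0002
gripper_force: 0.0
```

```bash
python3 -c "
from gap import *
run('w12.png')
im=cv2.imread('pics/w12.png');cv2.imwrite('pics/w12c.png',cv2.resize(im[60:210,200:360],None,fx=4,fy=4,interpolation=cv2.INTER_CUBIC))"
```

```text
tcp local [0.0491 0.004 ] [ 0.5056 -0.4244  0.0818] [-0.9 -0.5 -0.4]
blade px (np.float64(253.8653846153846), np.float64(108.5)) spread 106 111
 marker 0.056 [0.0169 0.0829]
 marker 0.062 [0.0182 0.0831]
 line [(191, np.float64(0.0792)), (194, np.float64(0.0783)), (199, np.float64(0.0783)), (197, np.float64(0.0783)), (199, np.float64(0.0783))]
```

View pics/w12c.png

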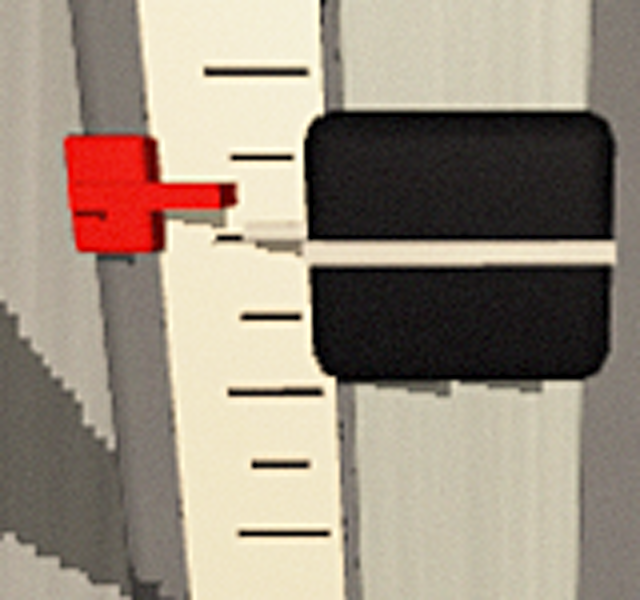

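Near-vertical view: blade centre at row 196, pointer at row 228 (crop ×4). Ticks are 10 mm at about 80 px apart, so the gap is about 4.2 mm. I push about 3 mm more.

>>> drive_tool(deltas=[{"linear": [-2, 15, -3], "twist": 0, "claw": 0}, {"linear": [-4, 30, -3], "twist": 0, "claw": 0}, {"linear": [-6, 42, -3], "twist": 0, "claw": 0}, {"linear": [-7, 48, -3], "twist": 0, "claw": 0}, {"linear": [-7, 50, -3], "twist": 0, "claw": 0}, {"linear": [-7, 52, -3], "twist": 0, "claw": 0}, {"linear": [-7, 52, -3], "twist": 0, "claw": 0}, {"linear": [-7, 52, -3], "twist": 0, "claw": 0}])

```text
clock: 29.58
position: [0.4986, -0.3727, 0.0793]
ee_rot: [0.001, 0.656, 0.755, -0.001]
contact_force: [-1.9, -3.2, -0.1]
width: 0.0001
gripper_force: 1.7
```

>>> drive_tool(deltas=[{"linear": [-0.1, 1, 0], "twist": 0, "claw": 0}, {"linear": [-0.2, 1.5, 0], "twist": 0, "claw": 0}, {"linear": [-0.2, 1.5, 0], "twist": 0, "claw": 0}])

```text
clock: 29.83
position: [0.4985, -0.3722, 0.0793]
ee_rot: [0.001, 0.656, 0.755, -0.001]
contact_force: [-1.5, -6.2, -1.0]
width: 0.0001
gripper_force: 2.8
```

```bash
python3 -c "
from gap import *
run('w13.png')"
```

```text
tcp local [0.0496 0.0567] [ 0.4985 -0.3722  0.0793] [-1.5 -6.2 -1. ]
blade px (np.float64(258.5729166666667), np.float64(209.08333333333334)) spread 204 216
 marker 0.056 [0.0164 0.0837]
 marker 0.062 [0.0177 0.086 ]
 line [(204, np.float64(0.0801)), (198, np.float64(0.0801)), (198, np.float64(0.0801)), (197, np.float64(0.0801)), (195, np.float64(0.081))]
```

>>> drive_tool(deltas=[{"linear": [-0.1, 0.7, 0], "twist": 0, "claw": 0}, {"linear": [-0.2, 1.3, 0], "twist": 0, "claw": 0}, {"linear": [-0.2, 1.3, 0], "twist": 0, "claw": 0}])

```text
clock: 30.13
position: [0.4983, -0.371, 0.0793]
ee_rot: [0.001, 0.656, 0.755, -0.001]
contact_force: [-2.4, -6.3, -0.9]
width: 0.0001
gripper_force: 2.9
```

>>> drive_tool(deltas=[{"linear": [1.5, -10, 0], "twist": 0, "claw": 0}, {"linear": [4, -30, 0], "twist": 0, "claw": 0}, {"linear": [7, -55, 3], "twist": 0, "claw": 0}, {"linear": [7, -55, 3], "twist": 0, "claw": 0}, {"linear": [7, -55, 3], "twist": 0, "claw": 0}])

```text
clock: 30.55
position: [0.5056, -0.4248, 0.0819]
ee_rot: [0.0, 0.657, 0.754, 0.001]
contact_force: [-0.2, -0.3, -0.6]
width: -0.0001
gripper_force: 0.0
```

```bash
python3 -c "
from gap import *
run('w14.png')
im=cv2.imread('pics/w14.png')[:,:,::-1].copy()
g=im.astype(int)
# column profiles: blade col and pointer col
for u in(253,262,265,268,271,274):
    print(u,[(v,g[v,u].tolist()) for v in range(98,124,1)] if u in(253,) else [int(g[v,u].mean()) for v in range(98,124)])
"
```

```text
tcp local [0.0491 0.0035] [ 0.5056 -0.4248  0.0819] [-0.2 -0.3 -0.6]
blade px (np.float64(253.8653846153846), np.float64(107.40384615384616)) spread 105 110
 marker 0.056 [0.017 0.083]
 marker 0.062 [0.0183 0.0832]
 line [(200, np.float64(0.0807)), (203, np.float64(0.0807)), (207, np.float64(0.0807)), (208, np.float64(0.0807)), (188, np.float64(0.081))]
253 [(98, [244, 236, 208]), (99, [245, 235, 207]), (100, [245, 238, 211]), (101, [247, 238, 214]), (102, [244, 237, 208]), (103, [250, 254, 229]), (104, [225, 180, 144]), (105, [219, 0, 0]), (106, [244, 22, 16]), (107, [243, 39, 29]), (108, [244, 29, 20]), (109, [246, 28, 14]), (110, [252, 15, 9]), (111, [203, 112, 93]), (112, [144, 149, 121]), (113, [152, 141, 119]), (114, [144, 132, 108]), (115, [139, 125, 103]), (116, [243, 226, 190]), (117, [249, 241, 207]), (118, [241, 224, 191]), (119, [242, 230, 195]), (120, [247, 239, 208]), (121, [245, 236, 206]), (122, [243, 234, 208]), (123, [243, 234, 204])]
262 [0, 157, 233, 230, 232, 231, 231, 229, 229, 233, 210, 201, 210, 213, 210, 225, 232, 233, 240, 198, 61, 77, 219, 237, 230, 229]
265 [0, 211, 240, 232, 229, 229, 230, 231, 232, 235, 211, 205, 214, 211, 216, 164, 110, 115, 126, 124, 54, 82, 222, 236, 228, 229]
268 [0, 210, 242, 232, 230, 230, 230, 229, 232, 230, 210, 203, 216, 215, 218, 168, 149, 174, 236, 210, 65, 84, 225, 236, 231, 230]
271 [0, 215, 240, 232, 232, 230, 231, 231, 232, 235, 209, 202, 214, 215, 220, 161, 210, 239, 241, 198, 60, 85, 219, 238, 229, 228]
274 [247, 247, 243, 240, 239, 238, 238, 238, 238, 241, 220, 213, 219, 218, 219, 177, 128, 211, 243, 200, 56, 87, 222, 240, 233, 231]
```

Pointer to blade gap is now about 1.2 mm short of the mark, within tolerance and not past it. Next is the guard.

```bash
python3 -c "
from gap import *
q=[];ms=[]
for n in('scene','side'):
    im,m=snap(n)
    for c,a,s in blobs(im,'yellow',130,50,100):
        p=cast(m,c,.08)
        if p[1]<-.1 and p[0]<.6:print(n,c,a,p,L(p));q.append(c);ms.append(m)
p=tri(ms,q);print(p,L(p))
m=dict(eyes.camera_model('wrist'));Rm=np.array([[1,0,0],[0,-.9449,.3272],[0,-.3272,-.9449]]);c=np.array([.4958,-.2509,.2502])+[.0005,.0841,.1295]
m['t']=-Rm@c;m['R']=Rm
p=cast(m,(300,158),.102);print('fin w7',p,L(p))
p=cast(m,(301,156),.076);print('plate w7',p,L(p))
"
```

```text
scene [263.6 155.5] 245 [ 0.47630341 -0.21960014  0.08      ] [0.04965956 0.21083957]
side [345.8 261.4] 544 [ 0.47148652 -0.22782416  0.08      ] [0.04370593 0.20339704]
[ 0.47340842 -0.2236034   0.07431863] [0.04621699 0.20729616]
fin w7 [ 0.47579296 -0.21999382  0.102     ] [0.04909762 0.2105237 ]
plate w7 [ 0.47492998 -0.22294407  0.076     ] [0.04781779 0.20772893]
```

>>> drive_tool(deltas=[{"linear": [0, 0, 40], "twist": 0, "claw": 0}, {"linear": [0, 0, 78], "twist": 0, "claw": 0}, {"linear": [-5, 35, 78], "twist": 0, "claw": 0}, {"linear": [-10, 70, 78], "twist": 0, "claw": 0}, {"linear": [-15, 105, 78], "twist": 0, "claw": 0}, {"linear": [-20, 140, 78], "twist": 0, "claw": 0}, {"linear": [-24, 165, 78], "twist": 0, "claw": 0}, {"linear": [-24, 165, 78], "twist": 0, "claw": 0}, {"linear": [-24, 165, 78], "twist": 0, "claw": 0}, {"linear": [-24, 165, 45], "twist": 0, "claw": 0}, {"linear": [-24, 165, 15], "twist": 0, "claw": 0}, {"linear": [-24, 165, 14], "twist": 0, "claw": 0}])

```text
clock: 31.7
position: [0.4782, -0.2572, 0.0915]
ee_rot: [-0.005, 0.656, 0.755, -0.0]
contact_force: [-0.7, 0.9, -0.3]
width: 0.0001
gripper_force: 0.0
```

>>> drive_tool(deltas=[{"linear": [-1.5, 10, 0], "twist": 0, "claw": 0}, {"linear": [-3, 20, 0], "twist": 0, "claw": 0}, {"linear": [-4.5, 30, 0], "twist": 0, "claw": 0}, {"linear": [-6, 38, 0], "twist": 0, "claw": 0}, {"linear": [-7, 46, 0], "twist": 0, "claw": 0}, {"linear": [-8, 54, 0], "twist": 0, "claw": 0}, {"linear": [-9, 60, 0], "twist": 0, "claw": 0}, {"linear": [-9.5, 64, 0], "twist": 0, "claw": 0}, {"linear": [-9.5, 64, 0], "twist": 0, "claw": 0}])

```text
clock: 32.45
position: [0.4713, -0.1935, 0.0962]
ee_rot: [-0.0, 0.656, 0.755, 0.0]
contact_force: [-0.4, -0.1, -1.3]
width: -0.0001
gripper_force: 0.0
```

>>> drive_tool(deltas=[{"linear": [-0.5, 3, 0], "twist": 0, "claw": 0}, {"linear": [-1, 6, 0], "twist": 0, "claw": 0}, {"linear": [-1, 6, 0], "twist": 0, "claw": 0}])

```text
clock: 32.7
position: [0.4713, -0.1929, 0.0962]
ee_rot: [0.003, 0.655, 0.756, -0.003]
contact_force: [-0.8, -12.0, -1.1]
width: 0.0002
gripper_force: 5.9
```

```bash
python3 -c "
from gap import *
s=sensors.get_state();print(L(s['position']),s['contact_force'])
q=[];ms=[]
for n in('scene','side'):
    im,m=snap(n,n+'15.png')
    for c,a,_ in blobs(im,'yellow',130,50,40):
        p=cast(m,c,.08)
        if p[1]<-.1 and p[0]<.6:print(n,c,a,L(p))
"
```

```text
[0.04853579 0.23800402] [ -0.80726754 -11.9635534   -1.13647903]
scene [277.9 162.2] 242 [0.0502018  0.25668048]
side [329.2 249.1] 290 [0.03596779 0.24559823]
```

>>> drive_tool(deltas=[{"linear": [2, -15, 0], "twist": 0, "claw": 0}, {"linear": [5, -36, 30], "twist": 0, "claw": 0}, {"linear": [10, -70, 60], "twist": 0, "claw": 0}, {"linear": [15, -100, 80], "twist": 0, "claw": 0}, {"linear": [15, -100, 80], "twist": 0, "claw": 0}, {"linear": [15, -100, 80], "twist": 0, "claw": 0}])

```text
clock: 33.3
position: [0.4862, -0.2908, 0.1768]
ee_rot: [0.001, 0.657, 0.754, 0.001]
contact_force: [-0.6, 0.4, -1.0]
width: -0.0
gripper_force: 0.0
```

```bash
python3 -c "
from gap import *
s=sensors.get_state();print(s['position'],L(s['position']))
im,m=snap('wrist','w16.png')
for k in('green','yellow'):
    for c,a,sz in blobs(im,k,90,40,60):print(k,c,a,sz,cast(m,c,.068).round(4),L(cast(m,c,.068)).round(4))
for n in('scene','side'):
    im,m=snap(n)
    for c,a,sz in blobs(im,'green',90,40,10):
        q=cast(m,c,.068)
        if q[1]<-.1 and q[0]<.6: print(n,c,a,L(q))
"
```

```text
[ 0.48615563 -0.2908103   0.17677002] [0.04912895 0.13895306]
green [318.7 118.5] 1074 [36 38] [ 0.4753 -0.223   0.068 ] [0.0482 0.2076]
yellow [318.4  51.1] 4814 [71 71] [ 0.469  -0.1771  0.068 ] [0.0485 0.2539]
yellow [601.2 367.7] 4871 [87 74] [ 0.7974 -0.4296  0.068 ] [ 0.3371 -0.0433]
scene [263.8 157.7] 84 [0.04770323 0.20910359]
side [345.4 263.8] 200 [0.04572818 0.20649791]
```

View pics/w16.png

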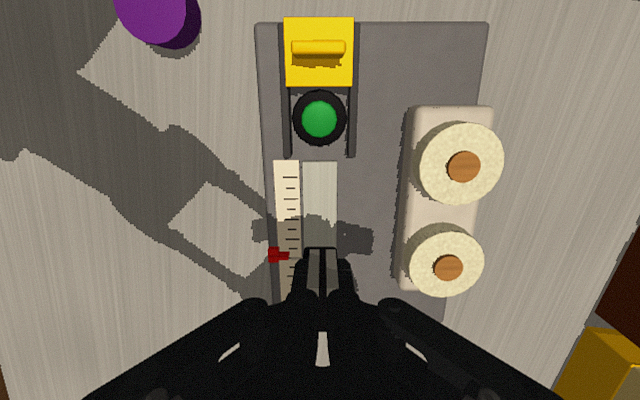

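Wrist view: green button fully exposed at (319,118), yellow tab aside at (318,51). Before pressing, check the tins once more while hovering.

>>> drive_tool(deltas=[{"linear": [-5, 34, 0], "twist": 0, "claw": 0}, {"linear": [-11, 68, 0], "twist": 0, "claw": 0}, {"linear": [-11, 68, 0], "twist": 0, "claw": 0}, {"linear": [-11, 68, -30], "twist": 0, "claw": 0}, {"linear": [-11, 68, -65], "twist": 0, "claw": 0}, {"linear": [-11, 68, -85], "twist": 0, "claw": 0}, {"linear": [-11, 68, -85], "twist": 0, "claw": 0}])

```text
clock: 34.03
position: [0.4705, -0.2173, 0.0862]
ee_rot: [-0.006, 0.656, 0.755, -0.001]
contact_force: [-0.6, 0.3, 0.5]
width: -0.0004
gripper_force: 0.0
```

```bash
python3 -c "
from gap import *
s=sensors.get_state();print(s['position'],L(s['position']))
for n in('scene','side'):
    im,m=snap(n,n+'17.png')
    for k in('red','yellow','green','orange'):
      for c,a,_ in blobs(im,k,130,50,100):
        p=cast(m,c,.039)
        if p[1]>0.15 and .4<p[0]<.65 and p[1]<.5:print(n,k,a,p.round(3))
a=cv2.imread('pics/scene17.png');b=cv2.imread('pics/side17.png')
cv2.imwrite('pics/two17.png',cv2.resize(np.hstack([a[180:380,280:520],b[60:260,190:390]]),None,fx=1.8,fy=1.8))
"
```

```text
[ 0.47053374 -0.21731961  0.08618067] [0.04427953 0.21392911]
scene red 403 [0.498 0.212 0.039]
scene yellow 488 [0.535 0.39  0.039]
scene green 437 [0.479 0.346 0.039]
scene orange 435 [0.535 0.268 0.039]
side red 246 [0.493 0.207 0.039]
side yellow 185 [0.528 0.384 0.039]
side green 176 [0.473 0.34  0.039]
side orange 207 [0.529 0.26  0.039]
```

View pics/two17.png

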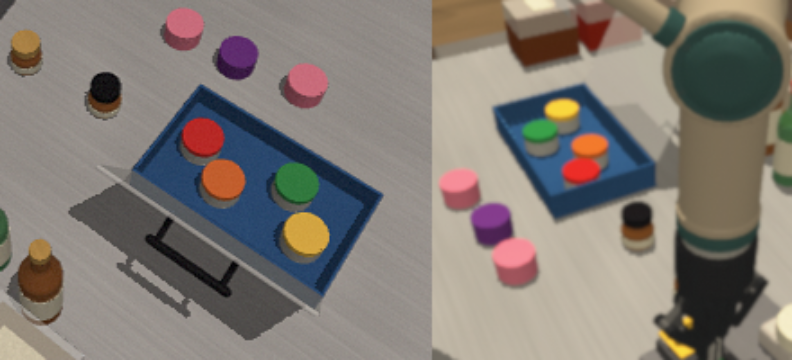

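All four tins are upright in the tray, the cover is open and both jars are standing. Settle, then press.

>>> drive_tool(deltas=[{"linear": [0, 0, 0], "twist": 0, "claw": 0}, {"linear": [0, 0, 0], "twist": 0, "claw": 0}, {"linear": [0, 0, 0], "twist": 0, "claw": 0}])

```text
clock: 34.38
position: [0.4755, -0.2213, 0.0924]
ee_rot: [0.001, 0.656, 0.755, 0.0]
contact_force: [0.3, -0.0, -0.2]
width: -0.0002
gripper_force: 0.0
```

>>> drive_tool(deltas=[{"linear": [0, -2, -8], "twist": 0, "claw": 0}, {"linear": [0, -2, -14], "twist": 0, "claw": 0}, {"linear": [0, -2, -18], "twist": 0, "claw": 0}, {"linear": [0, -2, -20], "twist": 0, "claw": 0}, {"linear": [0, -2, -20], "twist": 0, "claw": 0}, {"linear": [0, -2, -20], "twist": 0, "claw": 0}])

```text
clock: 34.88
position: [0.4761, -0.2239, 0.0764]
ee_rot: [0.003, 0.656, 0.755, 0.0]
contact_force: [-7.4, 3.4, 38.3]
width: -0.0002
gripper_force: 19.2
```

>>> drive_tool(deltas=[{"linear": [0, 0, -3], "twist": 0, "claw": 0}, {"linear": [0, 0, -5], "twist": 0, "claw": 0}, {"linear": [0, 0, -5], "twist": 0, "claw": 0}])

```text
clock: 35.13
position: [0.4762, -0.224, 0.0759]
ee_rot: [0.004, 0.656, 0.755, 0.0]
contact_force: [-14.1, 8.5, 69.5]
width: -0.0
gripper_force: 34.5
```

Hard contact came about 3 mm higher than expected, so I lift and re-press in small steps to see whether the spring travel was used.

>>> drive_tool(deltas=[{"linear": [0, 0, 6], "twist": 0, "claw": 0}, {"linear": [0, 0, 15], "twist": 0, "claw": 0}, {"linear": [0, 0, 15], "twist": 0, "claw": 0}, {"linear": [0, 0, 15], "twist": 0, "claw": 0}])

```text
clock: 35.47
position: [0.4751, -0.2232, 0.0812]
ee_rot: [0.001, 0.656, 0.755, 0.0]
contact_force: [0.9, -1.4, 2.1]
width: -0.0001
gripper_force: 1.2
```

>>> drive_tool(deltas=[{"linear": [0, 0, -1], "twist": 0, "claw": 0}, {"linear": [0, 0, -2], "twist": 0, "claw": 0}, {"linear": [0, 0, -2], "twist": 0, "claw": 0}])

```text
clock: 35.72
position: [0.4751, -0.2232, 0.0783]
ee_rot: [0.0, 0.656, 0.755, 0.0]
contact_force: [1.1, -2.0, 5.1]
width: -0.0001
gripper_force: 2.0
```

>>> drive_tool(deltas=[{"linear": [0, 0, -1], "twist": 0, "claw": 0}, {"linear": [0, 0, -2], "twist": 0, "claw": 0}, {"linear": [0, 0, -2], "twist": 0, "claw": 0}])

```text
clock: 35.97
position: [0.4751, -0.2232, 0.0771]
ee_rot: [0.001, 0.656, 0.755, 0.0]
contact_force: [1.6, -2.4, 5.4]
width: -0.0004
gripper_force: 2.4
```

>>> drive_tool(deltas=[{"linear": [0, 0, -1], "twist": 0, "claw": 0}, {"linear": [0, 0, -2], "twist": 0, "claw": 0}, {"linear": [0, 0, -2], "twist": 0, "claw": 0}])

```text
clock: 36.22
position: [0.4752, -0.2232, 0.0768]
ee_rot: [0.001, 0.656, 0.755, 0.0]
contact_force: [-1.8, 0.1, 17.5]
width: 0.0002
gripper_force: 8.6
```

>>> drive_tool(deltas=[{"linear": [0, 0, -1], "twist": 0, "claw": 0}, {"linear": [0, 0, -2], "twist": 0, "claw": 0}, {"linear": [0, 0, -2], "twist": 0, "claw": 0}])

```text
clock: 36.47
position: [0.4752, -0.2232, 0.0766]
ee_rot: [0.001, 0.656, 0.755, 0.0]
contact_force: [-3.7, 1.9, 30.4]
width: -0.0001
gripper_force: 14.7
```

The spring rose to 5.4 N before the hard stop, matching the 5 N quoted for fully down, so the button bottomed. Retract and hand in.

>>> drive_tool(deltas=[{"linear": [0, 0, 20], "twist": 0, "claw": 0}, {"linear": [0, 0, 50], "twist": 0, "claw": 0}, {"linear": [5, -35, 90], "twist": 0, "claw": 0}, {"linear": [10, -70, 120], "twist": 0, "claw": 0}, {"linear": [20, -140, 140], "twist": 0, "claw": 0}, {"linear": [25, -170, 140], "twist": 0, "claw": 0}, {"linear": [25, -195, 140], "twist": 0, "claw": 0}, {"linear": [25, -195, 140], "twist": 0, "claw": 0}, {"linear": [25, -195, 140], "twist": 0, "claw": 0}])

```text
clock: 37.22
position: [0.4987, -0.4216, 0.2112]
ee_rot: [-0.001, 0.657, 0.754, -0.001]
contact_force: [0.1, 0.2, -0.6]
width: -0.0003
gripper_force: 0.0
```

```bash
python3 -c "
from gap import *
run('w18.png')
for n in('scene','side'):
    im,m=snap(n)
    for c,a,_ in blobs(im,'yellow',130,50,40):
        p=cast(m,c,.08)
        if p[1]<-.1 and p[0]<.6:print(n,a,L(p))
    for k in('red','yellow','green','orange'):
      for c,a,_ in blobs(im,k,130,50,100):
        p=cast(m,c,.039)
        if .5>p[1]>0.15 and .4<p[0]<.65:print(n,k,p.round(3))
"
```

```text
tcp local [0.0427 0.0077] [ 0.4987 -0.4216  0.2112] [ 0.1  0.2 -0.6]
blade px (np.float64(289.0), np.float64(108.0)) spread 107 109
 marker 0.056 [0.0142 0.0829]
 marker 0.062 [0.0148 0.0831]
 line [(194, np.float64(0.0813)), (198, np.float64(0.0813)), (194, np.float64(0.0813)), (200, np.float64(0.0813)), (200, np.float64(0.0813))]
scene 257 [0.05014968 0.25538706]
scene red [0.498 0.212 0.039]
scene yellow [0.535 0.39  0.039]
scene green [0.479 0.346 0.039]
scene orange [0.535 0.268 0.039]
side 470 [0.04412214 0.24845194]
side red [0.493 0.207 0.039]
side yellow [0.529 0.383 0.039]
side green [0.473 0.34  0.039]
side orange [0.529 0.26  0.039]
```

Pointer is 1–2 mm short of the marker, the tab is aside and the tins are in place.

```bash
python3 -c "
from rig import manip;print(manip.sign_off())"
```

```text
the job is handed in; nothing more can be done
None
```

I finished every step in the order asked and handed the job in at about 37 s of the 210 s allowed: cover open on its stop, all four tins upright in the tray, pointer 1–2 mm short of the marker without overshooting, tab fully aside, start button pressed to its hard stop, and both jars left standing.

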